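Put the take-off stems, pedals and grips away and lock the stem drawer

ROBOT

A 6-joint arm with a two-finger parallel gripper is mounted at the origin on the work surface. World frame = base frame: x ahead of the robot, y to its left, z up, the work surface at z = 0. Lengths are in m, angles in rad, forces in N, time in s.
With the tool pointing down it reaches from about 0.375 to 0.9 m from the base axis. Payload 3.1 kg.
Tool frame: the origin (TCP) lies at the very end of the fingers, on their centre line; the grasp point (between the pads) lies 19 mm behind it (tcp_to_grasp is the distance from the TCP to the grasp point, in m); z points along the fingers, y is the direction in which the jaws open and shut (so a half turn about z gives the same grasp; the last joint's range is limited). The gripper opens to 85 mm and grips with 20 to 120 N. Pads are 22 mm wide; open, the fingers measure 114 mm over their backs; the gripper's body (76 mm by 85 mm) begins 54 mm behind the grasp point. The pads swing forward as they close: fully open they stand 13 mm farther back than shut.
Start: joints at [-1.329, 0.527, 1.433, -0, 1.181, -0.178], TCP at [0.255, -0.57, 0.231] pointing down, gripper open.
Joint ranges: [-3.08, 3.08], [-0.75, 2.2], [0.22, 2.44], [-1.43, 4.57], [0, 2.65], [-2.85, 2.85]. Speed limits (rad/s): [2.79, 2.79, 3.14, 3.14, 3.14, 3.14].

INTERFACE

Orientations are given as a unit quaternion [x, y, z, w].
In Python, from station import sense, snapshot, camera_info, sign_off, tcp_to_grasp gives the robot as it stands.
- The arm moves only by the shell command python3 -m inch 'ROWS' [FORCE]. ROWS is JSON, a list of rows, each a list of 3 entries, a list of its own where there are three numbers: the closure, from -1 (fully open) to 1 (shut), so that 0 is half open, then the shift along the tool's x, y, z normalised to -1 to 1, where 1 is 10 cm, then the turn, a rotation vector about the tool's x, y, z normalised to -1 to 1, where 1 is 360 degrees. In form: [[jaw, [dx, dy, dz], [ax, ay, az]], ...]. A call has 1 to 20 rows; each row is the pose to reach, as a shift and turn from the pose commanded when the call began, along the tool's axes at that moment, turning the shorter way round; what a row does not reach only later rows make up. A row lasts 1/10 s, in which the tool goes at most 50 mm and 8.59 degrees, less where a joint would pass 70% of its speed; a pose out of reach is approached as far as the arm can. A call with a number of a shift or a turn outside -1 to 1 is refused whole. A call with a gripper value outside its range is refused whole. The fingers move at their own pace and stop on an object; FORCE is the grip in N (left out, the last holds). Time passes only in rows, so rows that repeat a pose let the fingers close. It gives the time, the measured TCP pose, the force and the opening at its end, in the units of the state.
- sense(): the state, without advancing time (a new reading comes with each control period).
- snapshot(name): name is "scene" or "top" or "wrist"; returns (picture, depth): 384x512x3 uint8, blue, green, red; 384x512 float32, m along the optical axis (not along the pixel's ray), 0 where there is no reading.
- camera_info(name): a dict with "K" (3x3 intrinsics, pixels), "dist" ([k1, k2, p1, p2, k3] as OpenCV has them; the pictures are not rectified), "origin" and "orientation" of the camera in the world. Camera axes: x right, y down, z forward; pixel columns grow to the right and rows downward; lengths in m; the calibration is good to about 2 mm. A picture is of the moment at which its call begins: read the wrist's pose just before it. camera_info takes no time and is no camera call; for the wrist camera it gives the pose at the moment of the call.
- sign_off(): hands the job in, once; it reports no verdict.
The state is a dict: "t": time; "q": joint angles; "qd": joint speeds; "tau": joint torques, N m; "tcp_pos": TCP position; "tool_rot": TCP orientation; "force": force on the tool from outside, world axes, zero at the start; "ft_torque": the same for the moment, N m; "finger_gap": opening from 0.0 (shut) to 1.0 (fully open).
Only numpy, scipy, OpenCV 4.12 (cv2) and the standard library are available. Lean on these libraries where they do the work, as an engineer would, in place of code of your own. Each camera call takes 0.05 s, during which the arm holds its last target.

TASK

Put these take-off parts away: lay the handlebar stems in the drawer's pockets, one to a pocket and lengthwise, shortest in pocket 1 beside the catch, then the next longer in pocket 2 and so on with no pocket skipped, and put any pedals in the square bin and any grips in the low oblong tray. Once all the stems are in, push the drawer fully home, then turn the catch down across its front to lock it.

Things in the scene. Friction and masses are not known exactly. Their poses are not given: they have to be found in the camera images.
- chest: grey steel one-drawer bench chest, 346 mm wide, 235 mm deep, 80 mm high, fixed to the bench. Origin on the bench at the middle of its lower front edge; x points into the chest, away from the drawer's opening; y towards the catch (left, seen from the front).
- drawer (a joint): how far the chest's drawer has been pushed in, m: 0 = fully out, 0.21 = fully home (its front flush with the chest's front; its stop). It slides along the chest's x, needs about 3 N to move and stays where it is left. It starts almost fully out.
- drawer_handle (a point): middle of the drawer's dark bar handle: a round bar 90 mm long along the chest's y, 35 mm in front of the drawer's face and 40 mm above the bench, with 30 mm free beneath it; it can be pushed or pinched from above.
- pocket1 (a point): pocket 1, nearest the catch (one stamped dot): middle of its floor, moving with the drawer. x along the pocket into the chest, y across towards the catch. Each pocket is 180 x 62 mm inside, 66 mm from centre to centre, between ribs 15 mm high above the floor; the drawer's side walls stand 32 mm and its front 44 mm above the floor. A stem lying in it has its origin 20 mm above this point.
- pocket2 (a point): pocket 2 (two stamped dots), middle of its floor, 66 mm from pocket 1 away from the catch; axes and size as pocket 1.
- pocket3 (a point): pocket 3 (three stamped dots), middle of its floor, 132 mm from pocket 1 away from the catch; axes and size as pocket 1.
- pocket4 (a point): pocket 4 (four stamped dots), middle of its floor, 198 mm from pocket 1 away from the catch; axes and size as pocket 1.
- catch (a joint): angle of the steel turn catch on the chest's front frame beside the drawer, rad: 0 = bar upright beside the drawer (drawer free), 1.571 = bar level, lying across the drawer's front (locked; its stop). It turns about the chest's x axis, needs about 0.06 N m (1 to 2 N at the knob) and stays where it is left. It has no spring.
- catch_knob (a point): middle of the catch's black round thumb knob, 16 mm in diameter and 30 mm long, which points straight out of the chest's front (along -x of the chest) 58 mm from the pivot; this point lies 25 mm in front of the chest's face. It can be pinched from above and led round, or pushed.
- catch_pivot (a point): point on the catch's turning axis, 42 mm above the bench and 25 mm in front of the chest's face, level with the middle of the knob. In turning from 0 to 1.571 the knob goes from above this point round to the drawer's side of it (along -y of the chest).
- stem60: bare aluminium handlebar stem, 60 mm between clamp axes (98 mm overall): round tube 30 mm thick from a steerer clamp (barrel 36 mm across, 40 mm high, axis z) at x = -30 mm to a handlebar clamp (barrel 40 mm across, 44 mm wide, axis y) at x = +30 mm. Origin on the tube's axis, midway, 20 mm above the bench as it lies; x along the tube. About 134 g. Grip across the tube.
- stem80: bare aluminium handlebar stem, 80 mm between clamp axes (118 mm overall): round tube 30 mm thick from a steerer clamp (barrel 36 mm across, 40 mm high, axis z) at x = -40 mm to a handlebar clamp (barrel 40 mm across, 44 mm wide, axis y) at x = +40 mm. Origin on the tube's axis, midway, 20 mm above the bench as it lies; x along the tube. About 142 g. Grip across the tube.
- stem100: bare aluminium handlebar stem, 100 mm between clamp axes (138 mm overall): round tube 30 mm thick from a steerer clamp (barrel 36 mm across, 40 mm high, axis z) at x = -50 mm to a handlebar clamp (barrel 40 mm across, 44 mm wide, axis y) at x = +50 mm. Origin on the tube's axis, midway, 20 mm above the bench as it lies; x along the tube. About 150 g. Grip across the tube.
- stem120: bare aluminium handlebar stem, 120 mm between clamp axes (158 mm overall): round tube 30 mm thick from a steerer clamp (barrel 36 mm across, 40 mm high, axis z) at x = -60 mm to a handlebar clamp (barrel 40 mm across, 44 mm wide, axis y) at x = +60 mm. Origin on the tube's axis, midway, 20 mm above the bench as it lies; x along the tube. About 158 g. Grip across the tube.
- pedal1: a rubber-block pedal: body 95 (x) x 62 (y) x 26 (z) mm, with a 14 mm steel spindle standing 30 mm out of its -x end. Origin at the centre of the body, 13 mm above the bench as it lies. 200 g; grip it across the 62 mm width.
- pedal2: the other pedal, the same: a rubber-block pedal: body 95 (x) x 62 (y) x 26 (z) mm, with a 14 mm steel spindle standing 30 mm out of its -x end. Origin at the centre of the body, 13 mm above the bench as it lies. 200 g; grip it across the 62 mm width.
- grip1: a black ergonomic handlebar grip: straight round tube 32 mm across and 130 mm long (x), with a flat palm wing on its lower -y side between x = -60 and x = -8 mm that reaches 38 mm from the axis. Origin on the tube's axis at mid length, 16 mm above the bench as it lies; grip it across the tube at x = +15 mm. 90 g.
- grip2: the other grip, the same: a black ergonomic handlebar grip: straight round tube 32 mm across and 130 mm long (x), with a flat palm wing on its lower -y side between x = -60 and x = -8 mm that reaches 38 mm from the axis. Origin on the tube's axis at mid length, 16 mm above the bench as it lies; grip it across the tube at x = +15 mm. 90 g.
- pedal_bin: square grey plastic bin 170 x 170 mm, 55 mm high, walls and floor 4 to 5 mm, open on top, fixed to the bench. Origin under its centre.
- grip_tray: low oblong steel tray 170 (x) x 105 (y) mm, 32 mm high, walls and floor 3 to 5 mm, open on top, fixed to the bench. Origin under its centre.
Things that resemble listed ones, but are neither listed nor needed, are in the scene too. What is shaped like the stem60 but yellow is not meant.

How it is judged:
By the outcome, as a careful person would: the job done as asked, in the order asked, and still so for the second after the job is handed in, with the robot touching nothing.
Of stem60, stem80, stem100, stem120 only 3 to 4 are there at a start; the rules pass over those that are not, and their reading is None.
Of pedal1, pedal2, grip1, grip2 only 2 to 3 are there at a start; the rules pass over those that are not, and their reading is None.
At some moment in a run one of stem60, stem80, stem100, stem120, grip1, grip2 may be knocked a few centimetres aside while the robot is not near it.
Once in a run the grip may slacken for a moment while it holds something.
It also fails if it takes over 195 s, if anything falls off the work surface, if the arm or the gripper's body presses on something with over 40 N, if the wrist force passes 120 N, or if a joint passes its speed limit or range.

## Working session

There is one attempt and no reset: what is moved stays moved. The work goes in short steps, Python scripts to look and compute and a shell command to move; the robot and the scene stay as the last step left them, time stands still between calls to the robot, and variables do not carry over. Pictures are saved under pics/ and viewed, and the job is handed in when it is done.

```bash
ls -la; mkdir -p pics
cat > look.py <<'E'
import numpy as np, cv2
from station import sense, snapshot, camera_info, tcp_to_grasp
def snap(name,tag):
    ci=camera_info(name); im,d=snapshot(name); im=np.array(im);d=np.array(d)
    cv2.imwrite(f'pics/{tag}.png',im); np.savez(f'pics/{tag}.npz',im=im,d=d,K=ci['K'],dist=ci['dist'],o=ci['origin'],q=ci['orientation'])
    return im,d,ci
E
python3 - <<'E'
from look import *
print(sense(), tcp_to_grasp)
for n in ['scene','top']:
    im,d,ci=snap(n,n+'0'); print(n,ci)
E
```

```text
total 12
drwxr-xr-x  3 agent agent 4096 Dec  7 14:46 .
drwxr-xr-x 23 root  root  4096 Dec  7 14:46 ..
drwxr-xr-x  2 agent agent 4096 Dec  7 14:46 pics
{'t': 0.0, 'q': array([-1.32850349e+00,  5.28467154e-01,  1.43388961e+00, -9.16408299e-06,
        1.18137417e+00, -1.78531027e-01]), 'qd': array([ 0.00041364, -0.00112503, -0.00065977, -0.00057875, -0.00092587,
       -0.0011488 ]), 'tau': array([-5.48944372e-04, -4.42353451e+01, -1.78026688e+01, -1.99551041e-04,
        8.35466024e-03,  5.06027135e-06]), 'tcp_pos': array([ 0.25515601, -0.56977463,  0.23033703]), 'tool_rot': array([ 9.77944037e-01,  2.08864352e-01, -3.83143196e-05, -1.06846101e-03]), 'force': array([ 0.76474704,  0.12038656, -0.179476  ]), 'ft_torque': array([ 0.07594385, -0.04240178,  0.02266781]), 'finger_gap': 1.00617990072257} 0.0187
scene {'K': array([[430.69096121,   0.        , 259.8769533 ],
       [  0.        , 430.69096121, 187.94103323],
       [  0.        ,   0.        ,   1.        ]]), 'dist': array([-0.1449224,  0.       ,  0.       ,  0.       ,  0.       ]), 'origin': array([ 1.17142529, -0.5030281 ,  1.48135677]), 'orientation': array([ 0.87958744,  0.37942132, -0.106531  , -0.26648929])}
top {'K': array([[438.36619606,   0.        , 252.31915618],
       [  0.        , 438.36619606, 200.27932138],
       [  0.        ,   0.        ,   1.        ]]), 'dist': array([-0.07366105,  0.        ,  0.        ,  0.        ,  0.        ]), 'origin': array([0.24715335, 0.16750805, 1.54370522]), 'orientation': array([-0.6847529 ,  0.72142141, -0.07662819,  0.06922957])}
```

View pics/scene0.png

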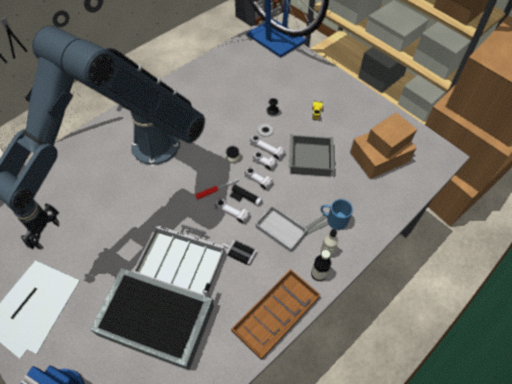

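View pics/top0.png

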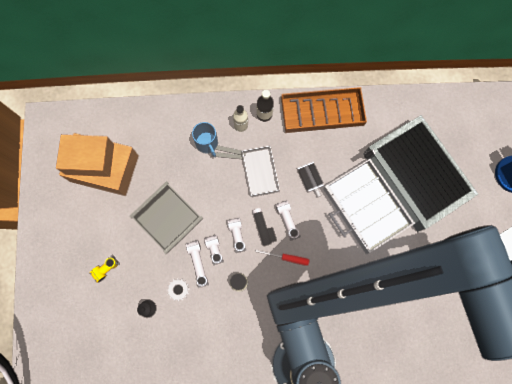

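Run:
```python
from look import *
im=cv2.imread('pics/top0.png')
cv2.imwrite('pics/top0a.png',cv2.resize(im[130:330,90:350],None,fx=3,fy=3,interpolation=cv2.INTER_CUBIC))
cv2.imwrite('pics/top0b.png',cv2.resize(im[80:270,230:490],None,fx=3,fy=3,interpolation=cv2.INTER_CUBIC))
```

```text
(no output)
```

View pics/top0a.png

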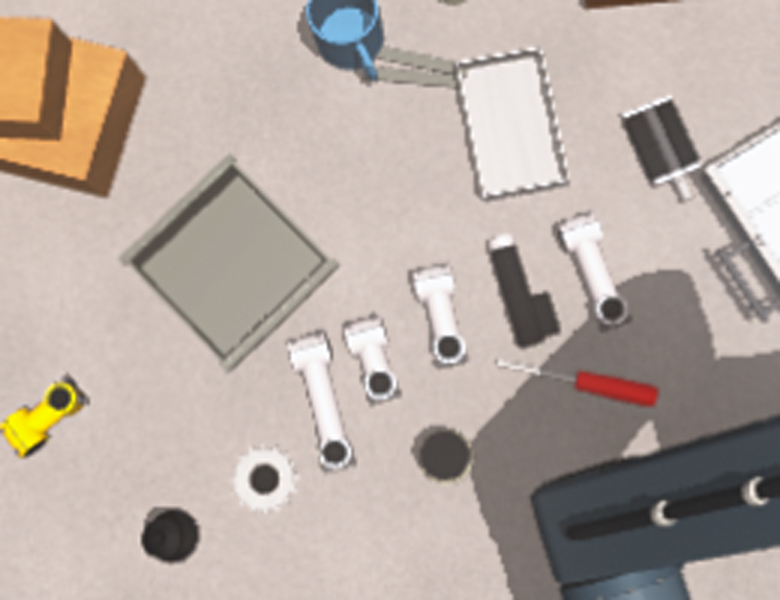

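View pics/top0b.png

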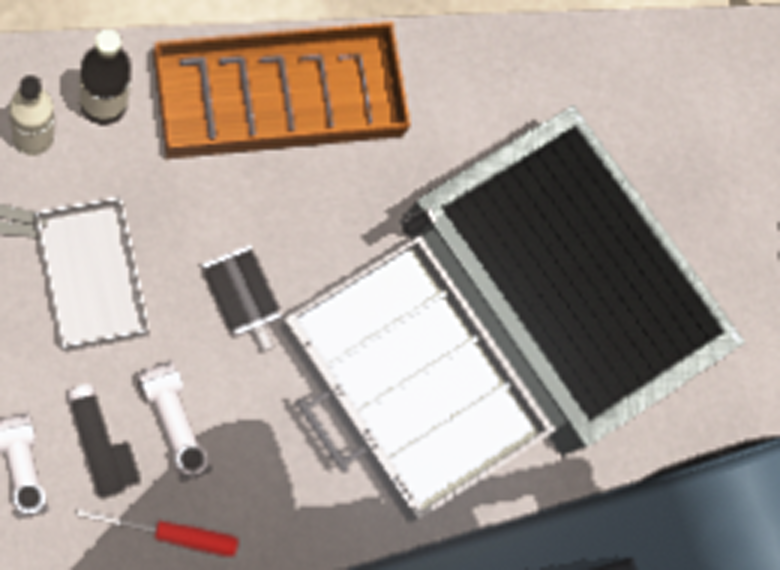

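```bash
cat >> look.py <<'E'
from scipy.spatial.transform import Rotation as R
def rays(f,uv):
    K=f['K'];p=cv2.undistortPoints(np.array(uv,np.float64).reshape(-1,1,2),K,f['dist']).reshape(-1,2)
    return np.c_[p,np.ones(len(p))]
def onplane(f,uv,z):
    r=rays(f,uv)@R.from_quat(f['q']).as_matrix().T; o=f['o']
    return o+r*((z-o[2])/r[:,2])[:,None]
def cloud(f):
    h,w=f['d'].shape; v,u=np.mgrid[:h,:w]
    r=rays(f,np.c_[u.ravel(),v.ravel()])*f['d'].reshape(-1,1)
    return (r@R.from_quat(f['q']).as_matrix().T+f['o']).reshape(h,w,3)
def load(tag): return dict(np.load(f'pics/{tag}.npz'))
def blobs(f,zmin=0.01,zmax=0.12,amin=40,box=None):
    P=cloud(f); m=((P[...,2]>zmin)&(P[...,2]<zmax)&(f['d']>0)).astype(np.uint8)
    n,l,s,c=cv2.connectedComponentsWithStats(m)
    out=[]
    for i in range(1,n):
        if s[i,4]<amin: continue
        Q=P[l==i]; rc=cv2.minAreaRect((Q[:,:2]*1000).astype(np.float32))
        out.append((c[i].round(0),s[i,4],np.round(Q.mean(0),3),np.percentile(Q[:,2],95).round(3),np.round(rc[0],1),np.round(rc[1],1),round(rc[2],1)))
    return out,l,P
E
python3 - <<'E'
from look import *
for t in ['top0','scene0']:
    f=load(t); P=cloud(f); print(t, 'bench z', np.median(P[...,2][(P[...,2]>-.03)&(P[...,2]<.01)]))
    for b in blobs(f)[0]: print(*b)
E
```

```text
top0 bench z -0.000681697163084305
[323. 109.] 921 [ 0.9   -0.137  0.027] 0.042 [ 900.  -138.6] [147.6 301. ] 3.2
[265. 111.] 242 [0.878 0.083 0.077] 0.118 [891.5  83.9] [59.6 49.5] 64.2
[311. 107.] 45 [ 0.915 -0.095  0.015] 0.02 [911.2 -97.9] [82.7 26.8] 21.5
[240. 121.] 236 [0.843 0.171 0.079] 0.115 [851.2 172.5] [51.3 41.7] 82.1
[400. 186.] 10781 [ 0.584 -0.378  0.057] 0.087 [ 574.3 -353.5] [349.2 486.9] 28.1
[205. 137.] 500 [0.795 0.299 0.062] 0.1 [790.2 289.7] [112.1  84.9] 55.7
[111. 171.] 1672 [0.68  0.629 0.084] 0.108 [718.  678.9] [223.9 162.7] 72.7
[261. 170.] 241 [0.675 0.106 0.025] 0.035 [673.  107.8] [172.1 106.5] 8.1
[505. 172.] 415 [ 0.62  -0.791  0.032] 0.078 [ 625.3 -796. ] [ 57.7 134.2] 78.9
[311. 177.] 496 [ 0.638 -0.072  0.022] 0.029 [628.9 -76.2] [126.1  63.6] 19.8
[162. 215.] 697 [0.526 0.459 0.046] 0.058 [516.9 445.4] [189.1 177.6] 41.5
[288. 219.] 403 [0.49  0.024 0.034] 0.043 [488.2  21.5] [137.8  44.6] 18.1
[262. 227.] 354 [0.467 0.114 0.027] 0.035 [469.8 114.2] [131.8  49.5] 22.5
[237. 234.] 347 [0.447 0.204 0.034] 0.044 [444.7 203.2] [116.7  43.8] 10.9
[21
[... 2211 characters left out ...]
133.2] 7.7
[166. 296.] 12071 [ 0.606 -0.379  0.06 ] 0.088 [ 592. -342.] [378.2 540.1] 19.7
[329. 245.] 212 [0.868 0.158 0.086] 0.117 [864.7 166. ] [52.3 44.9] 35.6
[320. 271.] 259 [0.912 0.062 0.076] 0.119 [907.7  70.7] [60.8 45.3] 33.0
[279. 309.] 809 [ 0.899 -0.123  0.03 ] 0.044 [ 900.4 -138.5] [144.6 303.9] 2.6
[286. 306.] 88 [ 0.905 -0.096  0.015] 0.022 [897.7 -88.2] [108.2  32.2] 3.5
[481. 342.] 731 [1.476 0.275 0.066] 0.115 [1475.8  303.1] [452.9   5.5] 89.9
[276. 316.] 66 [ 0.908 -0.146  0.016] 0.023 [ 901.6 -144. ] [100.6  29. ] 15.7
[265. 327.] 41 [ 0.909 -0.199  0.015] 0.02 [ 907.6 -199.7] [82.8 12.8] 9.8
[ 67. 375.] 312 [ 0.61  -0.791  0.066] 0.119 [ 603.5 -795.7] [95.8 45.7] 23.0
```

Run:
```python
from look import *
for t in ['top0','scene0']:
    f=load(t); P=cloud(f); z=P[...,2]
    m=((z>0.068)&(z<0.095)&(P[...,0]>.3)&(P[...,0]<.85)&(P[...,1]<-.2)&(P[...,1]>-.7)).astype(np.uint8)
    n,l,s,c=cv2.connectedComponentsWithStats(m); i=1+np.argmax(s[1:,4])
    Q=P[l==i]; rc=cv2.minAreaRect((Q[:,:2]*1000).astype(np.float32)); print(t,s[i],rc,np.median(Q[:,2]));print(cv2.boxPoints(rc))
    # handle / catch
    m2=((z>0.092)&(z<0.112)&(P[...,0]>.5)&(P[...,0]<.8)&(P[...,1]<-.1)&(P[...,1]>-.35)); print('knob',P[m2].round(3)[:12], m2.sum())
f=load('top0')
im=f['im']; cv2.imwrite('pics/top0c.png',cv2.resize(im[90:260,320:490],None,fx=4.5,fy=4.5,interpolation=cv2.INTER_CUBIC)[:600])
```

```text
top0 [ 368  115  110  114 6210] ((632.2925415039062, -461.92657470703125), (349.2591857910156, 241.6541748046875), 28.49151611328125) 0.08161213435731851
[[ 421.17474 -439.03644]
 [ 536.45074 -651.42334]
 [ 843.41034 -484.8167 ]
 [ 728.13434 -272.4298 ]]
knob [[ 0.707 -0.278  0.11 ]
 [ 0.708 -0.283  0.106]
 [ 0.708 -0.275  0.096]
 [ 0.705 -0.276  0.103]
 [ 0.703 -0.277  0.11 ]
 [ 0.703 -0.281  0.109]
 [ 0.705 -0.271  0.095]
 [ 0.702 -0.273  0.102]
 [ 0.702 -0.276  0.103]
 [ 0.702 -0.28   0.101]
 [ 0.702 -0.283  0.102]
 [ 0.7   -0.285  0.108]] 56
scene0 [  90  268  122   99 7129] ((632.5350952148438, -459.3526916503906), (350.7796630859375, 243.86984252929688), 28.883100509643555) 0.08301773167891602
[[ 420.065   -437.30316]
 [ 537.86005 -650.8373 ]
 [ 845.0052  -481.40222]
 [ 727.21014 -267.8681 ]]
knob [[ 0.684 -0.257  0.103]
 [ 0.688 -0.255  0.107]
 [ 0.685 -0.262  0.103]
 [ 0.69  -0.261  0.11 ]
 [ 0.69  -0.257  0.105]
 [ 0.694 -0.256  0.11 ]
 [ 0.693 -0.252  0.101]
 [ 0.686 -0.267  0.106]
 [ 0.689 -0.265  0.107]
 [ 0.692 -0.263  0.11 ]
 [ 0.695 -0.261  0.111]
 [ 0.695 -0.257  0.105]] 55
```

Run:
```python
from look import *
f=load('scene0')
im=f['im']; cv2.imwrite('pics/scene0c.png',cv2.resize(im[220:370,85:285],None,fx=4,fy=4,interpolation=cv2.INTER_CUBIC))
```

```text
(no output)
```

View pics/top0c.png

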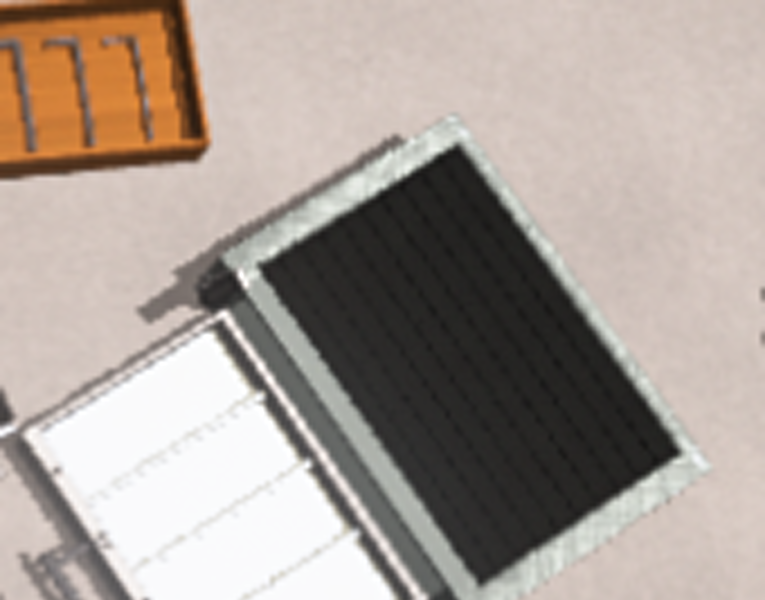

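View pics/scene0c.png

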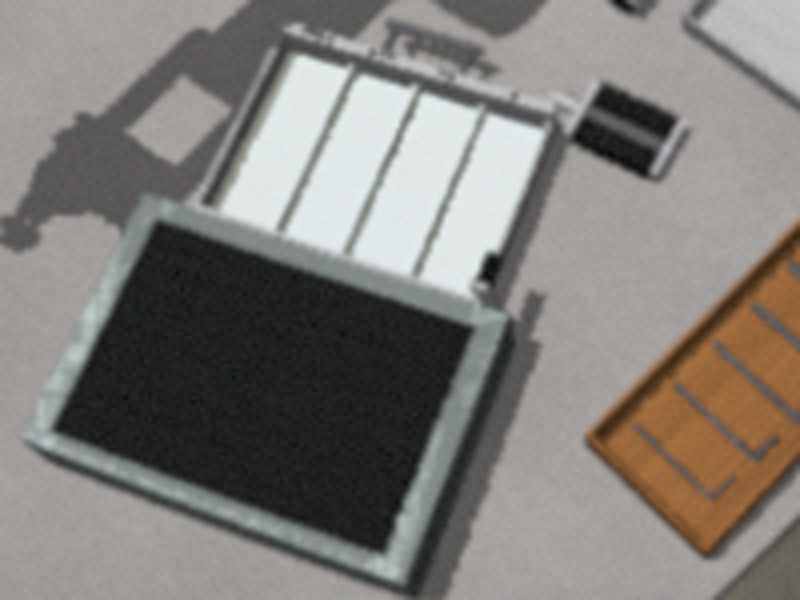

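```bash
cat >> look.py <<'E'
def yaw():
    s=sense(); m=R.from_quat(s['tool_rot']).as_matrix(); return s,m,np.degrees(np.arctan2(m[1,0],m[0,0]))
def go(x,y,z,th=None,straight=False):
    """print shifts (normalised) of successive calls to reach TCP x,y,z and yaw th(deg)"""
    s,m,t=yaw(); p=np.array(s['tcp_pos']); T=np.array([x,y,z]); az=0
    print('now',p.round(4),'yaw',round(t,2),'gap',round(s['finger_gap']*85,1),'t',round(s['t'],1))
    if th is not None:
        a=(th-t+180)%360-180; az=-a/360
        # level the tool too
    k=0
    while True:
        d=m.T@(T-p)/0.1; n=max(1,np.abs(d).max()); 
        c=d/n; 
        rows=max(int(np.ceil(np.linalg.norm(c)*2)),int(np.ceil(abs(az)*360/8.59)))
        print('  shift',c.round(3),'az',round(az,4),'rows>=',rows)
        p=p+m@c*0.1
        if az: m=m@R.from_rotvec([0,0,az*2*np.pi]).as_matrix(); az=0
        k+=1
        if n<=1.0001 or k>9: break
    print('  axes now: z tilt',m[:,2].round(4))
E
python3 - <<'E'
from look import *
im,d,ci=snap('wrist','wrist0'); s,m,t=yaw()
print(ci, t); print('cam in tool', m.T@(ci['origin']-s['tcp_pos']), (m.T@R.from_quat(ci['orientation']).as_matrix()).round(3))
E
```

```text
{'K': array([[289.59848847,   0.        , 259.0974208 ],
       [  0.        , 289.59848847, 192.3406926 ],
       [  0.        ,   0.        ,   1.        ]]), 'dist': array([-0.00969058,  0.        ,  0.        ,  0.        ,  0.        ]), 'origin': array([ 0.31965903, -0.54136019,  0.3740184 ]), 'orientation': array([ 0.83099679, -0.53847969, -0.07645258,  0.116786  ])} 24.11081152632883
cam in tool [ 7.05418494e-02  1.85074388e-05 -1.43454196e-01] [[-0.    -0.961 -0.277]
 [ 1.    -0.     0.   ]
 [-0.    -0.277  0.961]]
```

View pics/wrist0.png

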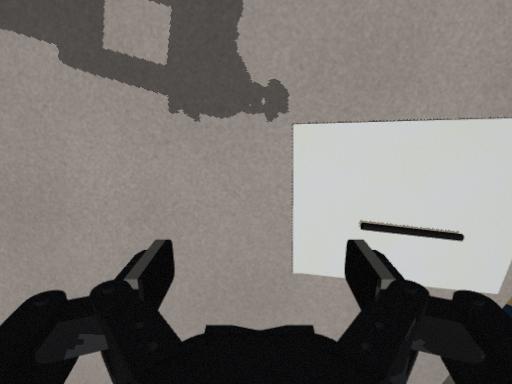

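Run:
```python
from look import *
go(0.50,-0.21,0.36,-61.4)
```

```text
now [ 0.2552 -0.5699  0.2305] yaw 24.11 gap 85.1 t 0.1
  shift [ 1.    -0.617 -0.348] az 0.2375 rows>= 10
  shift [-0.514 -1.    -0.333] az 0 rows>= 3
  shift [-0.514 -1.    -0.333] az 0 rows>= 3
  shift [-0.425 -0.827 -0.276] az 0 rows>= 2
  axes now: z tilt [-4.0e-04  1.7e-03 -1.0e+00]
```

```bash
python3 -m inch '[[-1,[1,-0.62,-0.35],[0,0,0.08]],[-1,[1,-0.62,-0.35],[0,0,0.16]],[-1,[1,-0.62,-0.35],[0,0,0.2375]],[-1,[1,-0.62,-0.35],[0,0,0.2375]],[-1,[1,-0.62,-0.35],[0,0,0.2375]],[-1,[1,-0.62,-0.35],[0,0,0.2375]],[-1,[1,-0.62,-0.35],[0,0,0.2375]],[-1,[1,-0.62,-0.35],[0,0,0.2375]],[-1,[1,-0.62,-0.35],[0,0,0.2375]],[-1,[1,-0.62,-0.35],[0,0,0.2375]],[-1,[1,-0.62,-0.35],[0,0,0.2375]]]' && python3 -m inch '[[-1,[-0.51,-1,-0.33],[0,0,0]],[-1,[-0.51,-1,-0.33],[0,0,0]],[-1,[-0.51,-1,-0.33],[0,0,0]]]' && python3 -m inch '[[-1,[-0.51,-1,-0.33],[0,0,0]],[-1,[-0.51,-1,-0.33],[0,0,0]],[-1,[-0.51,-1,-0.33],[0,0,0]]]' && python3 -m inch '[[-1,[-0.42,-0.82,-0.27],[0,0,0]],[-1,[-0.42,-0.82,-0.27],[0,0,0]],[-1,[-0.42,-0.82,-0.27],[0,0,0]],[-1,[-0.42,-0.82,-0.27],[0,0,0]]]'
python3 - <<'E'
from look import *
go(0.50,-0.21,0.36,-61.4)
snap('wrist','wrist1')
E
```

```text
t: 1.25
tcp_pos: [0.3212, -0.4728, 0.266]
tool_rot: [0.86, -0.51, -0.0, -0.0]
force: [0.0, -0.4, -0.5]
finger_gap: 1.004
t: 1.55
tcp_pos: [0.3863, -0.3774, 0.3004]
tool_rot: [0.861, -0.508, 0.0, -0.001]
force: [0.4, 0.4, 0.1]
finger_gap: 0.998
t: 1.85
tcp_pos: [0.4499, -0.285, 0.3337]
tool_rot: [0.861, -0.508, 0.001, -0.0]
force: [0.3, -0.4, -1.2]
finger_gap: 1.0
t: 2.25
tcp_pos: [0.5002, -0.2111, 0.3593]
tool_rot: [0.861, -0.509, 0.0, 0.0]
force: [-1.2, -0.3, -1.1]
finger_gap: 1.0
now [ 0.5002 -0.2111  0.3593] yaw -61.14 gap 85.0 t 2.2
  shift [-0.01  -0.004 -0.007] az 0.0007 rows>= 1
  axes now: z tilt [-2.e-04 -1.e-03 -1.e+00]
```

View pics/wrist1.png

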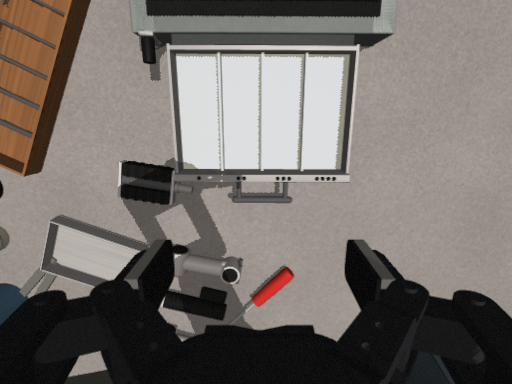

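Run:
```python
from look import *
f=load('wrist1'); P=cloud(f)
for uv in [(198,110),(198,160),(240,110),(283,110),(322,110),(322,160),(219,110),(262,110),(303,110),(172,110),(353,110),(260,178),(147,50),(262,199),(300,100),(430,200),(300,25)]:
    print(uv,P[uv[1],uv[0]].round(4))
im=f['im'];cv2.imwrite('pics/wrist1a.png',cv2.resize(im[0:210,110:400],None,fx=2.75,fy=2.75,interpolation=cv2.INTER_CUBIC))
```

```text
(198, 110) [ 0.6202 -0.2245  0.0163]
(198, 160) [ 0.5848 -0.1512  0.0176]
(240, 110) [ 0.5607 -0.2572  0.0162]
(283, 110) [ 0.4997 -0.2908  0.016 ]
(322, 110) [ 0.4449 -0.3211  0.0188]
(322, 160) [ 0.4011 -0.2522  0.0174]
(219, 110) [ 0.5887 -0.2418  0.0312]
(262, 110) [ 0.5296 -0.2743  0.0317]
(303, 110) [ 0.4732 -0.3054  0.0304]
(172, 110) [ 0.6488 -0.2088  0.0493]
(353, 110) [ 0.4097 -0.3405  0.0501]
(260, 178) [ 0.4829 -0.183   0.0604]
(147, 50) [ 0.6911 -0.268   0.1081]
(262, 199) [ 0.461  -0.1502  0.0448]
(300, 100) [ 0.4838 -0.3172  0.0183]
(430, 200) [ 0.1835 -0.2846 -0.0003]
(300, 25) [ 0.5386 -0.3917  0.0806]
```

View pics/wrist1a.png

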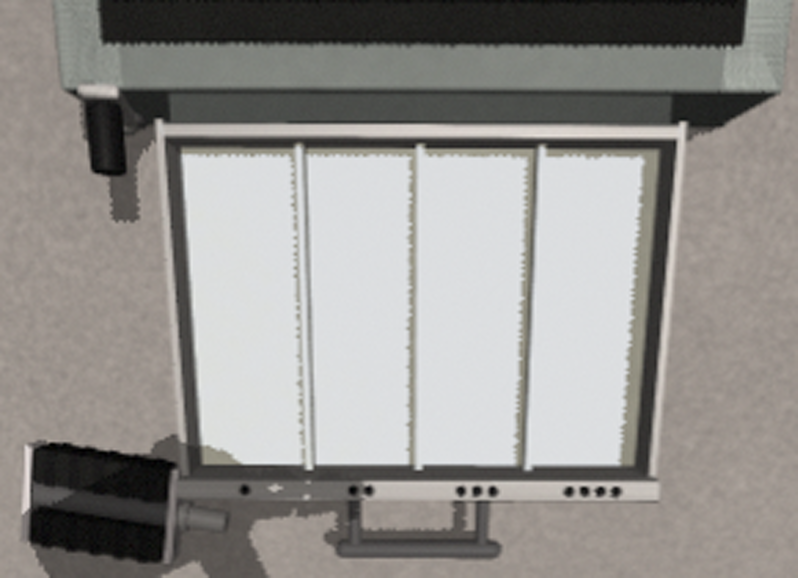

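Run:
```python
from look import *
f=load('wrist1')
g=lambda pts,z: onplane(f,[(110+a/2.75,b/2.75) for a,b in pts],z)
for n,a,b in [('r12',(298,145),(308,469)),('r23',(418,145),(419,469)),('r34',(541,145),(527,469))]:
    p=g([a,b],0.031); v=p[0]-p[1]; print(n,p.round(4)[:,:2].tolist(),'len',np.linalg.norm(v).round(4),'dir',np.degrees(np.arctan2(v[1],v[0])).round(2),'mid',p.mean(0).round(4))
for n,a,b,z in [('front outer',(180,500),(658,498),.06),('rear wall',(156,121),(685,124),.05),('chest top front',(62,88),(780,92),.08),('sideL',(158,122),(183,478),.048),('sideR',(684,124),(655,474),.048)]:
    p=g([a,b],z); v=p[0]-p[1]; print(n,p.round(4)[:,:2].tolist(),'len',np.linalg.norm(v).round(4),'dir',np.degrees(np.arctan2(v[1],v[0])).round(2),'mid',p.mean(0).round(4))
# bar & chest blob
P=cloud(f)
m=(abs(P[...,2]-.04)<.012)&(P[...,0]>.38)&(P[...,0]<.52)&(P[...,1]>-.185)&(P[...,1]<-.1); 
v,u=np.where(m); k=(v>186)&(v<206)&(u>225)&(u<295); Q=P[v[k],u[k]]; print('handle',Q.mean(0).round(4),len(Q))
```

```text
r12 [[0.6266, -0.315], [0.5409, -0.1578]] len 0.1791 dir -61.39 mid [ 0.5838 -0.2364  0.031 ]
r23 [[0.5696, -0.3464], [0.4822, -0.19]] len 0.1791 dir -60.8 mid [ 0.5259 -0.2682  0.031 ]
r34 [[0.5111, -0.3787], [0.4251, -0.2215]] len 0.1792 dir -61.32 mid [ 0.4681 -0.3001  0.031 ]
front outer [[0.5966, -0.1133], [0.3573, -0.2463]] len 0.2738 dir 29.07 mid [ 0.4769 -0.1798  0.06  ]
rear wall [[0.6925, -0.2881], [0.4519, -0.4192]] len 0.274 dir 28.58 mid [ 0.5722 -0.3536  0.05  ]
chest top front [[0.7275, -0.2786], [0.4253, -0.4433]] len 0.3441 dir 28.59 mid [ 0.5764 -0.361   0.08  ]
sideL [[0.6921, -0.2883], [0.6022, -0.1219]] len 0.1891 dir -61.6 mid [ 0.6471 -0.2051  0.048 ]
sideR [[0.452, -0.4196], [0.362, -0.2568]] len 0.186 dir -61.07 mid [ 0.407  -0.3382  0.048 ]
handle [ 0.4632 -0.1514  0.0449] 464
```

Run:
```python
from look import *
f=load('wrist1')
g=lambda pts,z: onplane(f,[(110+a/2.75,b/2.75) for a,b in pts],z)
p=g([(33,447),(172,470),(160,562),(28,545)],.026); print(p.round(4), p.mean(0)); v=p[1]-p[0];print(np.degrees(np.arctan2(v[1],v[0]))); v=p[2]-p[3];print(np.degrees(np.arctan2(v[1],v[0])))
go(0.643,-0.071,0.12,19.8)
```

```text
[[ 0.6932 -0.0883  0.026 ]
 [ 0.6134 -0.116   0.026 ]
 [ 0.5958 -0.0583  0.026 ]
 [ 0.673  -0.0285  0.026 ]] [ 0.64383866 -0.07278021  0.026     ]
-160.88486503361807
-158.95913967886887
now [ 0.4995 -0.2118  0.3589] yaw -61.27 gap 85.1 t 2.3
  shift [-0.228 -0.812  1.   ] az -0.2252 rows>= 10
  shift [ 0.767 -0.351  1.   ] az 0 rows>= 3
  shift [ 0.296 -0.136  0.387] az 0 rows>= 2
  axes now: z tilt [-1.1e-03 -4.0e-04 -1.0e+00]
```

```bash
python3 -m inch '[[-1,[-0.23,-0.81,1],[0,0,-0.08]],[-1,[-0.23,-0.81,1],[0,0,-0.16]],[-1,[-0.23,-0.81,1],[0,0,-0.2255]],[-1,[-0.23,-0.81,1],[0,0,-0.2255]],[-1,[-0.23,-0.81,1],[0,0,-0.2255]],[-1,[-0.23,-0.81,1],[0,0,-0.2255]],[-1,[-0.23,-0.81,1],[0,0,-0.2255]],[-1,[-0.23,-0.81,1],[0,0,-0.2255]],[-1,[-0.23,-0.81,1],[0,0,-0.2255]],[-1,[-0.23,-0.81,1],[0,0,-0.2255]],[-1,[-0.23,-0.81,1],[0,0,-0.2255]]]' >/dev/null && python3 -m inch '[[-1,[0.77,-0.35,1],[0,0,0]],[-1,[0.77,-0.35,1],[0,0,0]],[-1,[0.77,-0.35,1],[0,0,0]],[-1,[0.77,-0.35,1],[0,0,0]]]'
python3 - <<'E'
from look import *
go(0.6435,-0.072,0.12,20)
snap('wrist','wrist2')
E
```

```text
t: 3.8
tcp_pos: [0.6189, -0.0923, 0.1547]
tool_rot: [0.985, 0.172, -0.004, -0.002]
force: [-0.9, 0.1, -1.0]
finger_gap: 0.996
now [ 0.6189 -0.0923  0.1547] yaw 19.8 gap 84.7 t 3.8
  shift [ 0.302 -0.105  0.345] az -0.0006 rows>= 1
  axes now: z tilt [-0.0077  0.0029 -1.    ]
```

View pics/wrist2.png

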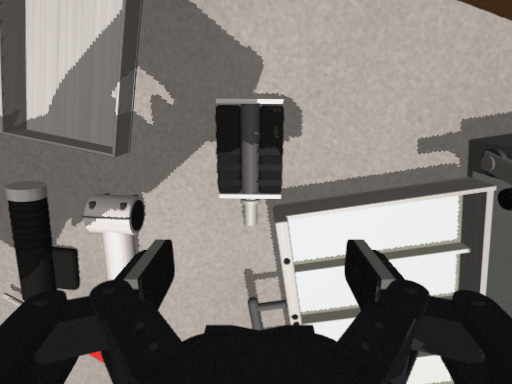

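```bash
python3 -m inch '[[-1,[0.3,-0.1,0.35],[0,0,0]],[-1,[0.3,-0.1,0.35],[0,0,0]],[-1,[0.3,-0.1,1],[0,0,0]],[-1,[0.3,-0.1,1],[0,0,0]],[-1,[0.3,-0.1,1],[0,0,0]]]'
python3 - <<'E'
from look import *
go(0.6435,-0.072,0.0,20)
E
```

```text
t: 4.35
tcp_pos: [0.643, -0.0747, 0.058]
tool_rot: [0.985, 0.171, -0.003, -0.001]
force: [-0.7, -0.1, 0.9]
finger_gap: 0.995
now [ 0.643  -0.0747  0.058 ] yaw 19.71 gap 84.6 t 4.3
  shift [ 0.017 -0.022  0.58 ] az -0.0008 rows>= 2
  axes now: z tilt [-0.0054  0.0012 -1.    ]
```

```bash
python3 -m inch '[[-1,[0.017,-0.02,0.3],[0,0,0]],[-1,[0.017,-0.02,0.55],[0,0,0]],[-1,[0.017,-0.02,0.57],[0,0,0]],[-1,[0.017,-0.02,0.57],[0,0,0]]]' && python3 -m inch '[[1,[0,0,0],[0,0,0]],[1,[0,0,0],[0,0,0]],[1,[0,0,0],[0,0,0]],[1,[0,0,0],[0,0,0]],[1,[0,0,0],[0,0,0]],[1,[0,0,0],[0,0,0]],[1,[0,0,0],[0,0,0]]]' 80
```

```text
t: 4.75
tcp_pos: [0.6471, -0.0723, 0.0041]
tool_rot: [0.985, 0.172, 0.001, 0.0]
force: [0.6, 0.1, 1.5]
finger_gap: 0.996
t: 5.45
tcp_pos: [0.6482, -0.0722, 0.0052]
tool_rot: [0.985, 0.172, 0.002, 0.001]
force: [0.0, -0.7, 7.0]
finger_gap: 0.706
```

```bash
python3 -m inch '[[1,[0,0,-0.4],[0,0,0]],[1,[0,0,-0.8],[0,0,0]],[1,[0,0,-1],[0,0,0]],[1,[0,0,-1],[0,0,0]]]'
python3 - <<'E'
from look import *
go(0.517,0.445,0.14,41.5)
E
```

```text
t: 5.85
tcp_pos: [0.6492, -0.0722, 0.1069]
tool_rot: [0.985, 0.172, 0.004, 0.002]
force: [0.6, -1.4, -1.1]
finger_gap: 0.703
now [ 0.6492 -0.0722  0.1069] yaw 19.8 gap 59.8 t 5.8
  shift [ 0.096 -1.    -0.067] az -0.0603 rows>= 3
  shift [ 0.514 -1.    -0.075] az 0 rows>= 3
  shift [ 0.514 -1.    -0.075] az 0 rows>= 3
  shift [ 0.514 -1.    -0.075] az 0 rows>= 3
  shift [ 0.439 -0.854 -0.064] az 0 rows>= 2
  axes now: z tilt [ 0.0087 -0.0025 -1.    ]
```

```bash
python3 -m inch '[[1,[0.1,-0.5,-0.2],[0,0,-0.02]],[1,[0.1,-1,-0.4],[0,0,-0.04]],[1,[0.1,-1,-0.4],[0,0,-0.06]],[1,[0.1,-1,-0.4],[0,0,-0.06]]]' && python3 -m inch '[[1,[0.51,-1,0],[0,0,0]],[1,[0.51,-1,0],[0,0,0]],[1,[0.51,-1,0],[0,0,0]]]'&& python3 -m inch '[[1,[0.51,-1,0],[0,0,0]],[1,[0.51,-1,0],[0,0,0]],[1,[0.51,-1,0],[0,0,0]]]'&& python3 -m inch '[[1,[0.51,-1,0],[0,0,0]],[1,[0.51,-1,0],[0,0,0]],[1,[0.51,-1,0],[0,0,0]]]' && python3 -m inch '[[1,[0.44,-0.85,0],[0,0,0]],[1,[0.44,-0.85,0],[0,0,0]],[1,[0.44,-0.85,0],[0,0,0]],[1,[0.44,-0.85,0],[0,0,0]]]'
python3 - <<'E'
from look import *
go(0.517,0.445,0.03,41.5)
snap('wrist','wrist3')
E
```

```text
t: 6.25
tcp_pos: [0.6206, 0.0281, 0.1419]
tool_rot: [0.935, 0.355, -0.001, -0.0]
force: [0.7, -0.2, -2.0]
finger_gap: 0.705
t: 6.55
tcp_pos: [0.5915, 0.1377, 0.1405]
tool_rot: [0.936, 0.353, -0.002, -0.001]
force: [-0.1, -1.2, -2.8]
finger_gap: 0.707
t: 6.85
tcp_pos: [0.5646, 0.2464, 0.1409]
tool_rot: [0.935, 0.354, -0.001, -0.001]
force: [0.5, 0.0, -2.0]
finger_gap: 0.704
t: 7.15
tcp_pos: [0.5374, 0.3552, 0.1412]
tool_rot: [0.935, 0.354, -0.0, -0.001]
force: [0.1, -0.7, -2.6]
finger_gap: 0.706
t: 7.55
tcp_pos: [0.5153, 0.4443, 0.141]
tool_rot: [0.935, 0.353, -0.001, 0.001]
force: [-0.5, -0.1, -2.1]
finger_gap: 0.706
now [0.5153 0.4443 0.141 ] yaw 41.39 gap 60.0 t 7.5
  shift [0.017 0.004 1.   ] az -0.0003 rows>= 3
  shift [0.002 0.    0.11 ] az 0 rows>= 1
  axes now: z tilt [-7.e-04 -2.e-03 -1.e+00]
```

View pics/wrist3.png

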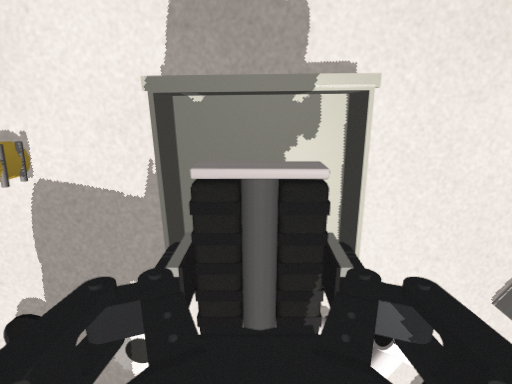

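```bash
python3 -m inch '[[1,[0.16,0,0.2],[0,0,0]],[1,[0.16,0,0.5],[0,0,0]],[1,[0.16,0,0.8],[0,0,0]],[1,[0.16,0,1],[0,0,0]],[1,[0.16,0,1],[0,0,0]]]' && python3 -m inch '[[1,[0,0,0.18],[0,0,0]],[1,[0,0,0.22],[0,0,0]],[-1,[0,0,0.22],[0,0,0]],[-1,[0,0,0.22],[0,0,0]],[-1,[0,0,0.22],[0,0,0]],[-1,[0,0,0.22],[0,0,0]]]' && python3 -m inch '[[-1,[0,0,-0.4],[0,0,0]],[-1,[0,0,-0.8],[0,0,0]],[-1,[0,0,-1],[0,0,0]],[-1,[0,0,-1],[0,0,0]]]'
python3 - <<'E'
from look import *
snap('top','top1')
for b in blobs(load('top1'),amin=200)[0]:
    if b[2][0]<.6: print(*b)
snap('wrist','wrist4')
go(0.354,0.3445,0.2,13.5)
E
```

```text
t: 8.1
tcp_pos: [0.5259, 0.4513, 0.0382]
tool_rot: [0.936, 0.352, -0.004, 0.001]
force: [-0.6, -0.4, -2.0]
finger_gap: 0.7
t: 8.7
tcp_pos: [0.5277, 0.4561, 0.0215]
tool_rot: [0.935, 0.354, 0.001, -0.0]
force: [0.3, -0.1, -0.2]
finger_gap: 1.001
t: 9.1
tcp_pos: [0.5297, 0.4575, 0.1254]
tool_rot: [0.935, 0.354, 0.005, -0.001]
force: [-0.6, 0.6, 0.1]
finger_gap: 0.999
[400. 186.] 10761 [ 0.584 -0.378  0.058] 0.087 [ 572. -354.] [349.9 487. ] 29.0
[288. 219.] 397 [0.49  0.024 0.034] 0.043 [487.7  22.4] [136.9  44.6] 16.2
[262. 227.] 366 [0.467 0.113 0.026] 0.034 [472.2 105.2] [132.1  51.9] 14.0
[237. 234.] 348 [0.447 0.204 0.034] 0.043 [444.8 203. ] [116.   43.9] 11.2
[214. 249.] 310 [0.4   0.285 0.035] 0.044 [397.3 285.2] [97.8 44.6] 14.0
[103. 269.] 345 [0.35  0.667 0.034] 0.044 [349.7 666.8] [ 46.1 100.4] 35.0
[238. 282.] 262 [0.283 0.205 0.044] 0.054 [284.7 205.1] [58.2 57.9] 86.8
[294. 350.] 908 [0.049 0.031 0.035] 0.104 [45.7 28.2] [ 95.5 204.6] 30.9
now [0.527  0.4557 0.1208] yaw 41.4 gap 84.8 t 9.2
  shift [-1.    -0.153 -0.39 ] az 0.0775 rows>= 4
  shift [-0.986  0.344 -0.403] az 0 rows>= 3
  axes now: z tilt [ 7.e-04  5.e-04 -1.e+00]
```

View pics/wrist4.png

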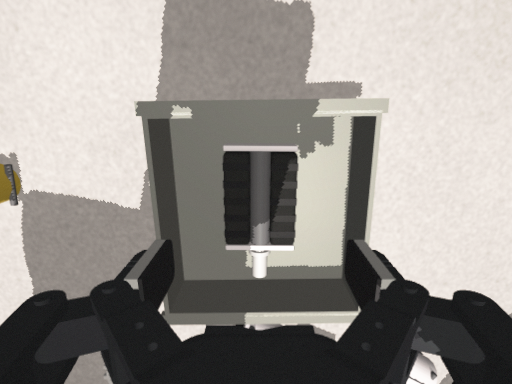

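View pics/top1.png

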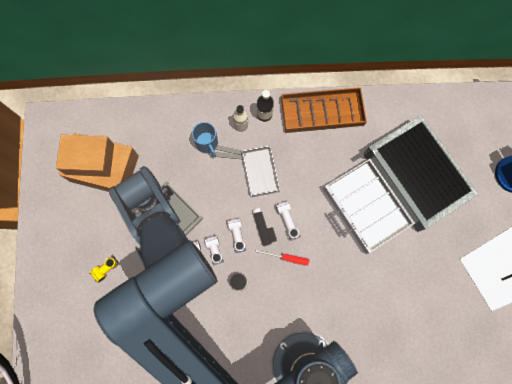

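```bash
python3 -m inch '[[-0.25,[-1,-0.15,-0.4],[0,0,0.02]],[-0.25,[-1,-0.15,-0.4],[0,0,0.04]],[-0.25,[-1,-0.15,-0.4],[0,0,0.0775]],[-0.25,[-1,-0.15,-0.4],[0,0,0.0775]],[-0.25,[-1,-0.15,-0.4],[0,0,0.0775]]]' && python3 -m inch '[[-0.25,[-0.99,0.34,-0.4],[0,0,0]],[-0.25,[-0.99,0.34,-0.4],[0,0,0]],[-0.25,[-0.99,0.34,-0.4],[0,0,0]],[-0.25,[-0.99,0.34,-0.4],[0,0,0]]]'
python3 - <<'E'
from look import *
im,d,ci=snap('wrist','wrist5')
for b in blobs(load('wrist5'),amin=200)[0]: print(*b)
go(0.354,0.3445,0.1,13.5)
E
```

```text
t: 9.7
tcp_pos: [0.4409, 0.4, 0.159]
tool_rot: [0.993, 0.118, -0.001, 0.001]
force: [0.6, 0.4, 0.1]
finger_gap: 0.627
t: 10.1
tcp_pos: [0.3523, 0.3438, 0.2002]
tool_rot: [0.993, 0.118, -0.001, 0.0]
force: [0.3, 0.7, -1.1]
finger_gap: 0.624
[208.  55.] 5022 [0.456 0.419 0.049] 0.057 [496.2 423.4] [126.7 177.4] 41.6
[207.  20.] 2461 [0.491 0.429 0.026] 0.032 [483.9 429.3] [50.9 72. ] 12.3
[489. 117.] 4700 [0.47  0.119 0.026] 0.033 [473.9 104.8] [131.3  54.5] 13.7
[409. 113.] 4813 [0.452 0.209 0.035] 0.042 [447.6 203.3] [118.6  47.2] 9.1
[ 7. 93.] 503 [0.374 0.627 0.018] 0.033 [376.6 627.9] [41.9 21.2] 5.7
[261. 163.] 4459 [0.365 0.345 0.036] 0.042 [355.5 342.6] [157.5  44.9] 12.9
[323. 141.] 3430 [0.405 0.287 0.036] 0.042 [399.9 284.3] [98.8 43.7] 14.6
[484. 212.] 819 [0.369 0.07  0.019] 0.026 [372.8  77. ] [133.7  23.3] 73.4
[363. 249.] 1797 [0.299 0.208 0.042] 0.052 [295.7 202.2] [59.  41.2] 64.5
[ 84. 258.] 2959 [0.217 0.515 0.048] 0.082 [212.2 518.2] [59.6 55.8] 51.0
now [0.3543 0.3449 0.2001] yaw 13.56 gap 53.3 t 10.2
  shift [-0.005  0.003  1.   ] az 0.0002 rows>= 3
  shift [-0.     0.     0.001] az 0 rows>= 1
  axes now: z tilt [ 8.e-04  5.e-04 -1.e+00]
```

View pics/wrist5.png

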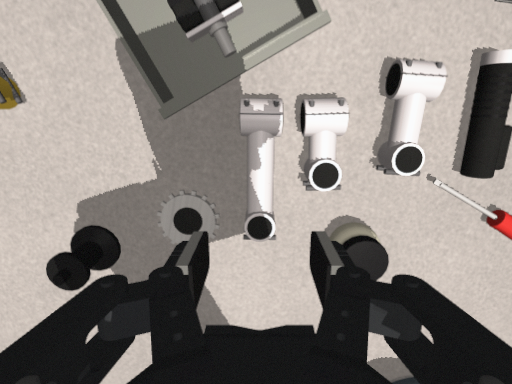

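```bash
python3 -m inch '[[-0.25,[0,0.02,0.5],[0,0,0]],[-0.25,[0,0.02,1],[0,0,0]],[-0.25,[0,0.02,1],[0,0,0]],[-0.25,[0,0.02,1],[0,0,0]]]' && python3 -m inch '[[-0.25,[0,0,0.4],[0,0,0]],[-0.25,[0,0,0.8],[0,0,0]],[-0.25,[0,0,0.92],[0,0,0]],[-0.25,[0,0,0.92],[0,0,0]],[-0.25,[0,0,0.92],[0,0,0]]]' && python3 -m inch '[[1,[0,0,0],[0,0,0]],[1,[0,0,0],[0,0,0]],[1,[0,0,0],[0,0,0]],[1,[0,0,0],[0,0,0]],[1,[0,0,0],[0,0,0]],[1,[0,0,0],[0,0,0]],[1,[0,0,0],[0,0,0]]]' 80
```

```text
t: 10.55
tcp_pos: [0.3551, 0.3429, 0.0991]
tool_rot: [0.993, 0.118, -0.001, 0.001]
force: [-0.5, 0.1, 0.9]
finger_gap: 0.627
t: 11.05
tcp_pos: [0.356, 0.3437, 0.0105]
tool_rot: [0.993, 0.118, 0.002, -0.001]
force: [0.9, -0.6, 0.1]
finger_gap: 0.627
t: 11.75
tcp_pos: [0.3556, 0.3434, 0.0107]
tool_rot: [0.993, 0.117, 0.002, -0.001]
force: [-0.6, -0.0, 10.3]
finger_gap: 0.323
```

```bash
python3 -m inch '[[1,[0,0,-0.3],[0,0,0]],[1,[0,0,-0.6],[0,0,0]],[1,[0,0,-1],[0,0,0]],[1,[0,0,-1],[0,0,0]],[1,[0,0,-1],[0,0,0]]]'
python3 - <<'E'
from look import *
snap('wrist','wrist6')
go(0.4392,-0.3156,0.18,-61.3)
E
```

```text
t: 12.25
tcp_pos: [0.3548, 0.343, 0.1098]
tool_rot: [0.993, 0.118, 0.002, -0.001]
force: [-0.7, 0.2, -1.9]
finger_gap: 0.317
now [0.3539 0.3424 0.1086] yaw 13.49 gap 27.4 t 12.3
  shift [-0.107  1.    -0.108] az 0.2078 rows>= 9
  shift [ 1.     0.39  -0.116] az 0 rows>= 3
  shift [ 1.     0.39  -0.116] az 0 rows>= 3
  shift [ 1.     0.39  -0.116] az 0 rows>= 3
  shift [ 1.     0.39  -0.116] az 0 rows>= 3
  shift [ 1.     0.39  -0.116] az 0 rows>= 3
  shift [ 0.244  0.095 -0.028] az 0 rows>= 1
  axes now: z tilt [ 2.e-04  1.e-04 -1.e+00]
```

View pics/wrist6.png

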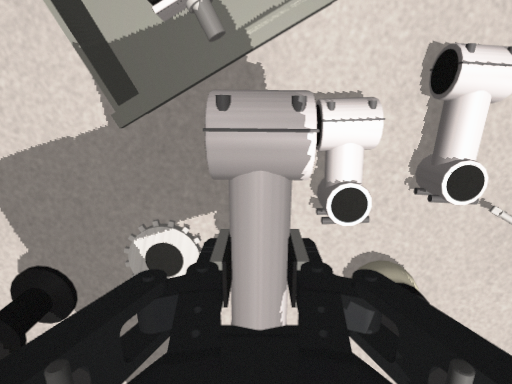

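```bash
python3 -m inch '[[1,[0.4,0.5,-0.7],[0,0,0]],[1,[0.8,1,-0.7],[0,0,0.03]],[1,[0.8,1,-0.7],[0,0,0.06]],[1,[0.8,1,-0.7],[0,0,0.09]],[1,[0.8,1,-0.7],[0,0,0.12]],[1,[0.8,1,-0.7],[0,0,0.15]],[1,[0.8,1,-0.7],[0,0,0.18]],[1,[0.8,1,-0.7],[0,0,0.208]],[1,[0.8,1,-0.7],[0,0,0.208]],[1,[0.8,1,-0.7],[0,0,0.208]],[1,[0.8,1,-0.7],[0,0,0.208]]]'
python3 - <<'E'
from look import *
go(0.4392,-0.3156,0.18,-61.3)
E
```

```text
t: 13.4
tcp_pos: [0.4584, 0.2456, 0.1751]
tool_rot: [0.865, -0.501, -0.013, -0.01]
force: [0.2, -0.2, -2.3]
finger_gap: 0.319
now [0.4584 0.2456 0.1751] yaw -60.11 gap 27.1 t 13.4
  shift [ 1.     0.621 -0.045] az 0.0033 rows>= 3
  shift [ 1.     0.593 -0.044] az 0 rows>= 3
  shift [ 1.     0.593 -0.044] az 0 rows>= 3
  shift [ 1.     0.593 -0.044] az 0 rows>= 3
  shift [ 0.814  0.483 -0.036] az 0 rows>= 2
  axes now: z tilt [-0.0116  0.0299 -0.9995]
```

```bash
python3 -m inch '[[1,[1,0.6,0],[0,0,0]],[1,[1,0.6,0],[0,0,0]],[1,[1,0.6,0],[0,0,0]]]' && python3 -m inch '[[1,[1,0.6,0],[0,0,0]],[1,[1,0.6,0],[0,0,0]],[1,[1,0.6,0],[0,0,0]]]' && python3 -m inch '[[1,[1,0.6,0],[0,0,0]],[1,[1,0.6,0],[0,0,0]],[1,[1,0.6,0],[0,0,0]]]' && python3 -m inch '[[1,[1,0.6,0],[0,0,0]],[1,[1,0.6,0],[0,0,0]],[1,[1,0.6,0],[0,0,0]]]'
python3 - <<'E'
from look import *
go(0.4392,-0.3156,0.16,-61.3)
E
```

```text
t: 13.7
tcp_pos: [0.456, 0.1281, 0.1721]
tool_rot: [0.866, -0.5, -0.012, -0.01]
force: [-0.1, 0.4, -1.7]
finger_gap: 0.318
t: 14.0
tcp_pos: [0.4552, 0.0111, 0.1688]
tool_rot: [0.865, -0.501, -0.012, -0.011]
force: [0.7, -0.0, -0.1]
finger_gap: 0.32
t: 14.3
tcp_pos: [0.454, -0.1061, 0.1652]
tool_rot: [0.865, -0.501, -0.011, -0.011]
force: [1.1, 0.7, -1.0]
finger_gap: 0.323
t: 14.6
tcp_pos: [0.4523, -0.2234, 0.1616]
tool_rot: [0.865, -0.501, -0.01, -0.011]
force: [0.8, 0.4, -1.4]
finger_gap: 0.32
now [ 0.4523 -0.2234  0.1616] yaw -60.13 gap 27.2 t 14.6
  shift [ 0.735  0.573 -0.01 ] az 0.0032 rows>= 2
  axes now: z tilt [-0.0062  0.0295 -0.9995]
```

```bash
cat >> look.py <<'E'
def go(x,y,z,th,**k):
    s,m,t=yaw(); p=np.array(s['tcp_pos']); T=np.array([x,y,z])
    c,q=np.cos(np.radians(th)),np.sin(np.radians(th))
    G=np.array([[c,q,0],[q,-c,0],[0,0,-1.]])
    rv=R.from_matrix(m.T@G).as_rotvec()/(2*np.pi)
    print('now',p.round(4),'yaw',round(t,2),'tilt',m[:2,2].round(4),'gap',round(s['finger_gap']*85,1),'t',round(s['t'],1),'F',np.round(s['force'],1))
    for i in range(9):
        d=m.T@(T-p)/0.1; n=max(1,np.abs(d).max()); cc=d/n
        print('  shift',cc.round(3),'turn',rv.round(4),'rows>=',max(int(np.ceil(np.linalg.norm(cc)*2)),int(np.ceil(np.linalg.norm(rv)*360/8.59))))
        p=p+m@cc*0.1; m=G; rv=np.zeros(3)
        if n<=1.0001: break
E
python3 - <<'E'
from look import *
go(0.4392,-0.3156,0.13,-61.3)
E
```

```text
now [ 0.4523 -0.2234  0.1616] yaw -60.13 tilt [-0.0062  0.0295] gap 27.2 t 14.6 F [ 0.8  0.4 -1.4]
  shift [0.743 0.576 0.289] turn [-0.0014  0.0046  0.0032] rows>= 2
```

```bash
python3 -m inch '[[1,[0.72,0.6,0],[-0.0014,0.0046,0.0032]],[1,[0.72,0.6,0.3],[-0.0014,0.0046,0.0032]],[1,[0.72,0.6,0.3],[-0.0014,0.0046,0.0032]],[1,[0.72,0.6,0.3],[-0.0014,0.0046,0.0032]],[1,[0.72,0.6,0.3],[-0.0014,0.0046,0.0032]]]'
python3 - <<'E'
from look import *
go(0.4427,-0.3137,0.1,-61.3)
snap('wrist','wrist7')
E
```

```text
t: 15.1
tcp_pos: [0.4352, -0.3084, 0.1292]
tool_rot: [0.861, -0.508, -0.002, -0.001]
force: [0.6, -0.0, -2.3]
finger_gap: 0.322
now [ 0.4352 -0.3084  0.1292] yaw -61.08 tilt [-0.0022  0.0045] gap 27.3 t 15.1 F [ 0.6 -0.  -2.3]
  shift [ 0.084 -0.04   0.291] turn [-0.      0.0008  0.0006] rows>= 1
```

View pics/wrist7.png

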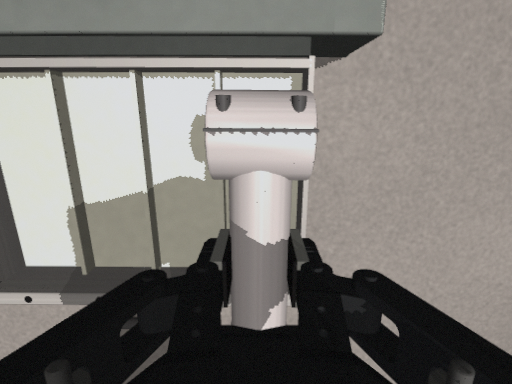

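```bash
python3 -m inch '[[1,[0.08,-0.04,0.3],[0,0,0]],[1,[0.08,-0.04,0.3],[0,0,0]],[1,[0.08,-0.04,0.6],[0,0,0]],[1,[0.08,-0.04,0.6],[0,0,0]],[1,[0.08,-0.04,0.6],[0,0,0]]]'
python3 - <<'E'
from look import *
go(0.4427,-0.3137,0.032,-61.3)
E
```

```text
t: 15.65
tcp_pos: [0.4428, -0.3141, 0.0705]
tool_rot: [0.861, -0.508, -0.001, -0.001]
force: [0.7, 0.2, -1.2]
finger_gap: 0.318
now [ 0.4428 -0.3141  0.0705] yaw -61.06 tilt [-0.0013  0.0029] gap 27.0 t 15.7 F [ 0.7  0.2 -1.2]
  shift [-0.002 -0.001  0.385] turn [-0.      0.0005  0.0007] rows>= 1
```

Lower, then open only a little (to about 40 mm) before lifting.

```bash
python3 -m inch '[[1,[0,0,0.2],[0,0,0]],[1,[0,0,0.37],[0,0,0]],[1,[0,0,0.38],[0,0,0]],[1,[0,0,0.38],[0,0,0]]]' && python3 -m inch '[[0.15,[0,0,0],[0,0,0]],[0.15,[0,0,0],[0,0,0]],[0.1,[0,0,0],[0,0,0]],[0.1,[0,0,0],[0,0,0]],[0.1,[0,0,0],[0,0,0]]]'
python3 - <<'E'
from look import *
go(0.4427,-0.3137,0.15,-61.3)
snap('wrist','wrist8')
E
```

```text
t: 16.05
tcp_pos: [0.4433, -0.3152, 0.033]
tool_rot: [0.861, -0.508, -0.0, -0.001]
force: [-0.3, -0.2, -1.0]
finger_gap: 0.322
t: 16.55
tcp_pos: [0.443, -0.3151, 0.032]
tool_rot: [0.861, -0.508, -0.001, -0.001]
force: [0.6, -0.5, 0.2]
finger_gap: 0.453
now [ 0.443  -0.3151  0.032 ] yaw -61.12 tilt [-0.0003  0.0017] gap 38.5 t 16.6 F [ 0.6 -0.5  0.2]
  shift [-0.013 -0.004 -1.   ] turn [-0.0001  0.0003  0.0005] rows>= 3
  shift [-0.002 -0.001 -0.18 ] turn [0. 0. 0.] rows>= 1
```

View pics/wrist8.png

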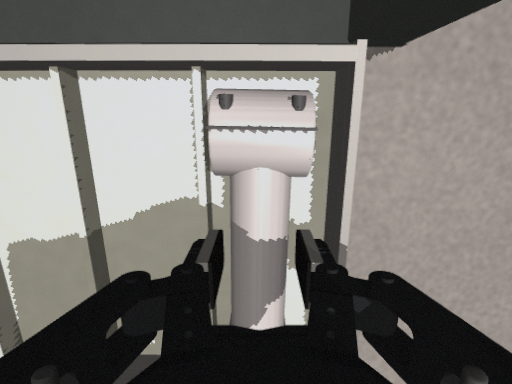

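```bash
python3 -m inch '[[0.1,[0,0,-0.3],[0,0,0]],[0.1,[0,0,-0.8],[0,0,0]],[0.1,[0,0,-1],[0,0,0]],[0.1,[0,0,-1],[0,0,0]]]' >/dev/null && python3 -m inch '[[-0.1,[-1,-0.5,-0.4],[0,0,0]],[-0.1,[-1,-0.5,-0.4],[0,0,-0.03]],[-0.1,[-1,-0.5,-0.4],[0,0,-0.06]],[-0.1,[-1,-0.5,-0.4],[0,0,-0.09]]]'
python3 - <<'E'
from look import *
go(0.3925,0.283,0.18,14.5)
E
```

```text
t: 17.4
tcp_pos: [0.4371, -0.2, 0.1717]
tool_rot: [0.954, -0.299, -0.002, -0.002]
force: [-0.4, -1.2, -0.2]
finger_gap: 0.546
now [ 0.4371 -0.2     0.1717] yaw -34.81 tilt [-0.0028  0.0043] gap 46.4 t 17.4 F [-0.4 -1.2 -0.2]
  shift [-0.842 -1.    -0.016] turn [-0.0006  0.0006 -0.137 ] rows>= 6
  shift [ 0.162 -1.    -0.017] turn [0. 0. 0.] rows>= 3
  shift [ 0.162 -1.    -0.017] turn [0. 0. 0.] rows>= 3
  shift [ 0.162 -1.    -0.017] turn [0. 0. 0.] rows>= 3
  shift [ 0.081 -0.498 -0.009] turn [0. 0. 0.] rows>= 2
```

```bash
python3 -m inch '[[-0.2,[-0.84,-1,0],[0,0,-0.02]],[-0.2,[-0.84,-1,0],[0,0,-0.04]],[-0.2,[-0.84,-1,0],[0,0,-0.06]],[-0.2,[-0.84,-1,0],[0,0,-0.08]],[-0.2,[-0.84,-1,0],[0,0,-0.1]],[-0.2,[-0.84,-1,0],[0,0,-0.12]],[-0.2,[-0.84,-1,0],[0,0,-0.137]],[-0.2,[-0.84,-1,0],[0,0,-0.137]]]' >/dev/null && python3 -m inch '[[-0.2,[0.16,-1,0],[0,0,0]],[-0.2,[0.16,-1,0],[0,0,0]],[-0.2,[0.16,-1,0],[0,0,0]]]' && python3 -m inch '[[-0.2,[0.16,-1,0],[0,0,0]],[-0.2,[0.16,-1,0],[0,0,0]],[-0.2,[0.16,-1,0],[0,0,0]]]' && python3 -m inch '[[-0.2,[0.16,-1,0],[0,0,0]],[-0.2,[0.16,-1,0],[0,0,0]],[-0.2,[0.16,-1,0],[0,0,0]],[-0.2,[0.16,-1,0],[0,0,0]]]'
python3 - <<'E'
from look import *
im,d,ci=snap('wrist','wrist9')
for b in blobs(load('wrist9'),amin=200)[0]: print(*b)
go(0.3925,0.283,0.1,14.5)
E
```

```text
t: 18.5
tcp_pos: [0.416, 0.0322, 0.1716]
tool_rot: [0.992, 0.124, -0.002, -0.003]
force: [-1.8, 0.2, -0.3]
finger_gap: 0.6
t: 18.8
tcp_pos: [0.4088, 0.1324, 0.1722]
tool_rot: [0.992, 0.124, -0.001, -0.002]
force: [-1.0, -0.8, -0.0]
finger_gap: 0.599
t: 19.2
tcp_pos: [0.4017, 0.2293, 0.1724]
tool_rot: [0.992, 0.122, -0.001, -0.001]
force: [-0.1, -0.4, 0.7]
finger_gap: 0.598
[77. 60.] 10636 [0.471 0.415 0.037] 0.057 [488.7 417.4] [106.8 179.2] 42.1
[455.  13.] 1697 [0.593 0.096 0.024] 0.034 [601.3  97.8] [ 22.8 104.3] 8.8
[388. 139.] 5190 [0.472 0.115 0.027] 0.033 [474.1 104.7] [131.5  53.1] 14.1
[481. 141.] 6259 [0.492 0.03  0.033] 0.042 [490.9  20.4] [138.5  44.7] 19.7
[298. 136.] 4637 [0.454 0.205 0.036] 0.042 [447.9 202.5] [118.3  44.4] 10.4
[207. 164.] 3873 [0.407 0.283 0.036] 0.042 [400.4 283. ] [98.4 44.8] 15.1
[423. 256.] 2100 [0.36  0.027 0.022] 0.027 [364.8  50.2] [189.3  25.8] 75.5
[255. 283.] 2999 [0.294 0.206 0.043] 0.052 [288.3 204.6] [59.4 59.3] 46.0
[  4. 275.] 253 [0.215 0.493 0.018] 0.021 [213.6 494.2] [42.8 10.3] 6.2
now [0.4018 0.2284 0.1724] yaw 13.96 tilt [-0.0016  0.0011] gap 51.0 t 19.2 F [0.1 0.1 0.8]
  shift [ 0.043 -0.551  0.725] turn [-0.0002  0.0002 -0.0015] rows>= 2
```

View pics/wrist9.png

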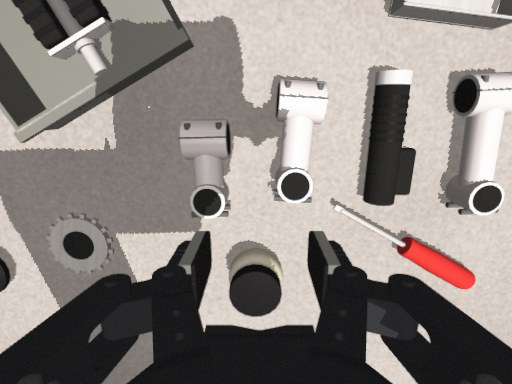

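```bash
python3 -m inch '[[-0.2,[0.06,-0.535,0.2],[0,0,-0.002]],[-0.2,[0.06,-0.535,0.5],[0,0,-0.002]],[-0.2,[0.06,-0.535,0.72],[0,0,-0.002]],[-0.2,[0.06,-0.535,0.72],[0,0,-0.002]],[-0.2,[0.06,-0.535,0.72],[0,0,-0.002]]]'
python3 - <<'E'
from look import *
go(0.3945,0.282,0.01,14.7)
E
```

```text
t: 19.75
tcp_pos: [0.3952, 0.2811, 0.1009]
tool_rot: [0.992, 0.126, -0.001, -0.001]
force: [0.4, 0.8, 0.5]
finger_gap: 0.6
now [0.3952 0.2811 0.1009] yaw 14.53 tilt [-0.0017  0.0014] gap 51.0 t 19.8 F [0.4 0.8 0.5]
  shift [-0.004 -0.009  0.909] turn [-0.0003  0.0002 -0.0005] rows>= 2
```

```bash
python3 -m inch '[[-0.2,[0,0,0.4],[0,0,0]],[-0.2,[0,0,0.8],[0,0,0]],[-0.2,[0,0,0.92],[0,0,0]],[-0.2,[0,0,0.92],[0,0,0]],[-0.2,[0,0,0.92],[0,0,0]]]' && python3 -m inch '[[1,[0,0,0],[0,0,0]],[1,[0,0,0],[0,0,0]],[1,[0,0,0],[0,0,0]],[1,[0,0,0],[0,0,0]],[1,[0,0,0],[0,0,0]],[1,[0,0,0],[0,0,0]]]' 80 && python3 -m inch '[[1,[0,0,-0.3],[0,0,0]],[1,[0,0,-0.6],[0,0,0]],[1,[0,0,-1],[0,0,0]],[1,[0,0,-1],[0,0,0]],[1,[0,0,-1],[0,0,0]]]'
python3 - <<'E'
from look import *
snap('wrist','wrist10')
go(0.6128,-0.2204,0.18,-61.3)
E
```

```text
t: 20.25
tcp_pos: [0.3958, 0.283, 0.0103]
tool_rot: [0.992, 0.128, 0.001, -0.001]
force: [-0.6, 0.8, -0.1]
finger_gap: 0.598
t: 20.85
tcp_pos: [0.3958, 0.2835, 0.0111]
tool_rot: [0.992, 0.128, 0.002, -0.002]
force: [-0.0, -0.9, 7.5]
finger_gap: 0.321
t: 21.35
tcp_pos: [0.3953, 0.2831, 0.1107]
tool_rot: [0.992, 0.128, 0.002, -0.002]
force: [-0.7, 0.6, -1.9]
finger_gap: 0.316
now [0.3944 0.2828 0.1095] yaw 14.71 tilt [0.0002 0.0024] gap 27.2 t 21.4 F [ 0.3  0.4 -1.5]
  shift [ 0.154  1.    -0.132] turn [-4.000e-04  1.000e-04  2.111e-01] rows>= 9
  shift [ 1.     0.092 -0.129] turn [0. 0. 0.] rows>= 3
  shift [ 1.     0.092 -0.129] turn [0. 0. 0.] rows>= 3
  shift [ 1.     0.092 -0.129] turn [0. 0. 0.] rows>= 3
  shift [ 1.     0.092 -0.129] turn [0. 0. 0.] rows>= 3
  shift [ 0.454  0.042 -0.059] turn [0. 0. 0.] rows>= 1
```

View pics/wrist10.png

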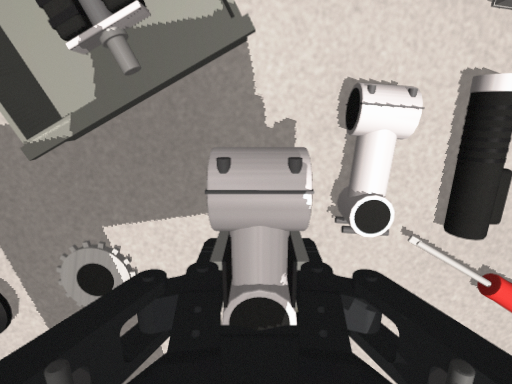

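```bash
python3 -m inch '[[1,[0.15,0.5,-0.5],[0,0,0.02]],[1,[0.15,1,-0.7],[0,0,0.04]],[1,[0.15,1,-0.7],[0,0,0.06]],[1,[0.15,1,-0.7],[0,0,0.08]],[1,[0.15,1,-0.7],[0,0,0.1]],[1,[0.15,1,-0.7],[0,0,0.12]],[1,[0.15,1,-0.7],[0,0,0.14]],[1,[0.15,1,-0.7],[0,0,0.16]],[1,[0.15,1,-0.7],[0,0,0.18]],[1,[0.15,1,-0.7],[0,0,0.2]],[1,[0.15,1,-0.7],[0,0,0.211]],[1,[0.15,1,-0.7],[0,0,0.211]]]'
python3 - <<'E'
from look import *
go(0.6093,-0.2223,0.18,-61.3)
E
```

```text
t: 22.6
tcp_pos: [0.4335, 0.1895, 0.1774]
tool_rot: [0.861, -0.509, -0.002, 0.0]
force: [0.0, -0.2, -0.9]
finger_gap: 0.321
now [0.4335 0.1895 0.1774] yaw -61.25 tilt [-0.0042  0.0014] gap 27.3 t 22.6 F [ 0.  -0.2 -0.9]
  shift [ 1.     0.099 -0.009] turn [0.0005 0.0005 0.0001] rows>= 3
  shift [ 1.     0.098 -0.006] turn [0. 0. 0.] rows>= 3
  shift [ 1.     0.098 -0.006] turn [0. 0. 0.] rows>= 3
  shift [ 1.     0.098 -0.006] turn [0. 0. 0.] rows>= 3
  shift [ 0.456  0.045 -0.003] turn [0. 0. 0.] rows>= 1
```

```bash
python3 -m inch '[[1,[1,0.1,0],[0,0,0]],[1,[1,0.1,0],[0,0,0]],[1,[1,0.1,0],[0,0,0]]]' >/dev/null && python3 -m inch '[[1,[1,0.1,0],[0,0,0]],[1,[1,0.1,0],[0,0,0]],[1,[1,0.1,0],[0,0,0]]]' >/dev/null&& python3 -m inch '[[1,[1,0.1,0],[0,0,0]],[1,[1,0.1,0],[0,0,0]],[1,[1,0.1,0],[0,0,0]]]' >/dev/null&& python3 -m inch '[[1,[1,0.1,0],[0,0,0]],[1,[1,0.1,0],[0,0,0]],[1,[1,0.1,0],[0,0,0]],[1,[1,0.1,0.2],[0,0,0]]]'
python3 - <<'E'
from look import *
go(0.6093,-0.2223,0.1,-61.3)
snap('wrist','wrist11')
E
```

```text
t: 23.9
tcp_pos: [0.5936, -0.1813, 0.1591]
tool_rot: [0.86, -0.51, 0.001, -0.001]
force: [0.8, 0.4, -1.1]
finger_gap: 0.319
now [ 0.5936 -0.1813  0.1591] yaw -61.33 tilt [0.0035 0.0005] gap 27.1 t 23.9 F [ 0.8  0.4 -1.1]
  shift [0.434 0.061 0.591] turn [-0.0005 -0.0002 -0.0001] rows>= 2
```

View pics/wrist11.png

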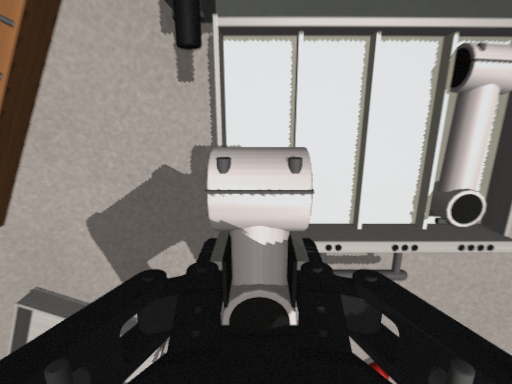

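```bash
python3 -m inch '[[1,[0.43,0.06,0.2],[0,0,0]],[1,[0.43,0.06,0.5],[0,0,0]],[1,[0.43,0.06,0.8],[0,0,0]],[1,[0.43,0.06,0.8],[0,0,0]],[1,[0.43,0.06,0.8],[0,0,0]]]'
python3 - <<'E'
from look import *
go(0.6093,-0.2223,0.032,-61.3)
snap('wrist','wrist12')
E
```

```text
t: 24.45
tcp_pos: [0.6065, -0.219, 0.0773]
tool_rot: [0.861, -0.509, -0.002, -0.001]
force: [-0.2, 0.1, -0.3]
finger_gap: 0.324
now [ 0.6065 -0.219   0.0773] yaw -61.19 tilt [-0.0032  0.0038] gap 27.5 t 24.4 F [-0.2  0.1 -0.3]
  shift [ 0.045 -0.009  0.453] turn [0.0002 0.0008 0.0003] rows>= 1
```

View pics/wrist12.png

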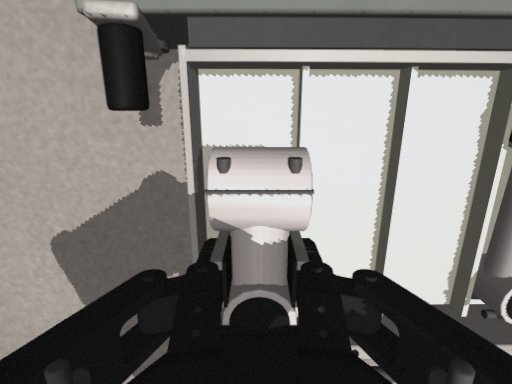

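```bash
python3 -m inch '[[1,[0.04,-0.04,0.15],[0,0,0]],[1,[0.04,-0.04,0.35],[0,0,0]],[1,[0.04,-0.04,0.45],[0,0,0]],[1,[0.04,-0.04,0.45],[0,0,0]]]' && python3 -m inch '[[0.22,[0,0,0],[0,0,0]],[0.18,[0,0,0],[0,0,0]],[0.18,[0,0,0],[0,0,0]],[0.18,[0,0,0],[0,0,0]],[0.18,[0,0,0],[0,0,0]]]'
python3 - <<'E'
from look import *
go(0.6093,-0.2223,0.15,-61.3)
snap('wrist','wrist13')
E
```

```text
t: 24.9
tcp_pos: [0.6119, -0.2215, 0.0316]
tool_rot: [0.861, -0.509, -0.002, -0.001]
force: [-0.5, -0.1, -1.3]
finger_gap: 0.319
t: 25.4
tcp_pos: [0.6129, -0.2223, 0.0334]
tool_rot: [0.86, -0.51, -0.0, -0.001]
force: [-0.3, 0.2, -1.0]
finger_gap: 0.413
now [ 0.6129 -0.2223  0.0334] yaw -61.26 tilt [0.0003 0.0016] gap 35.1 t 25.4 F [-0.3  0.2 -1. ]
  shift [-0.016  0.026 -1.   ] turn [-0.0002  0.0002  0.0001] rows>= 3
  shift [-0.002  0.005 -0.166] turn [0. 0. 0.] rows>= 1
```

View pics/wrist13.png

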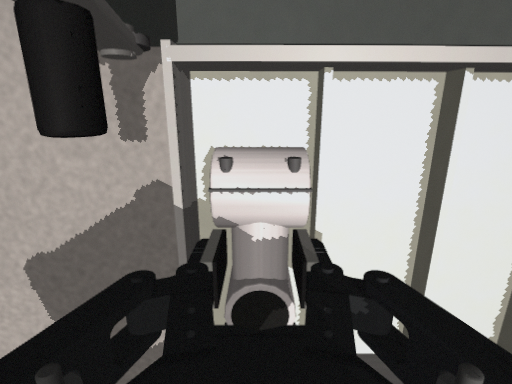

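```bash
python3 -m inch '[[0.18,[0,0,-0.3],[0,0,0]],[0.18,[0,0,-0.8],[0,0,0]],[0.1,[0,0,-1],[0,0,0]],[0.1,[0,0,-1],[0,0,0]]]' >/dev/null && python3 -m inch '[[-0.1,[-1,0.2,-0.4],[0,0,0]],[-0.1,[-1,0.2,-0.4],[0,0,-0.03]],[-0.1,[-1,0.2,-0.4],[0,0,-0.06]],[-0.1,[-1,0.2,-0.4],[0,0,-0.09]]]'
python3 - <<'E'
from look import *
snap('top','top2')
for b in blobs(load('top2'),amin=200)[0]:
    if b[2][0]<.7: print(*b)
go(0.447,0.2025,0.16,10.5)
E
```

```text
t: 26.25
tcp_pos: [0.5448, -0.142, 0.1728]
tool_rot: [0.954, -0.301, -0.002, -0.001]
force: [0.2, -0.8, -0.1]
finger_gap: 0.549
[421. 177.] 6948 [ 0.609 -0.45   0.075] 0.087 [ 607.6 -417.6] [348.9 341.7] 28.4
[111. 172.] 1667 [0.68  0.629 0.084] 0.108 [717.7 678.6] [221.7 162.3] 72.6
[505. 172.] 409 [ 0.62  -0.791  0.033] 0.077 [ 624.6 -796.5] [ 56.  133.4] 78.3
[164. 216.] 1233 [0.522 0.455 0.038] 0.057 [516.9 445.7] [189.6 177.7] 41.7
[261. 226.] 325 [0.473 0.117 0.027] 0.034 [470.6 111.3] [130.9  39.7] 14.1
[237. 234.] 348 [0.447 0.204 0.034] 0.042 [444.9 203.2] [117.   43.9] 10.9
[103. 269.] 341 [0.349 0.668 0.034] 0.043 [351.8 667.4] [45.8 97.5] 39.5
[238. 282.] 260 [0.283 0.205 0.044] 0.054 [284.7 205.2] [58.3 57.8] 87.2
[147. 309.] 272 [0.209 0.515 0.049] 0.081 [208.9 516.1] [58.6 51.5] 6.5
[310. 344.] 588 [ 0.065 -0.022  0.031] 0.101 [ 60.8 -30.1] [190.   65.4] 64.0
now [ 0.5457 -0.1429  0.1725] yaw -34.84 tilt [-0.0024  0.003 ] gap 47.0 t 26.3 F [ 0.3 -0.5  0.2]
  shift [-1.    -0.816  0.05 ] turn [-0.0004  0.0005 -0.1259] rows>= 6
  shift [-0.095 -1.     0.035] turn [0. 0. 0.] rows>= 3
  shift [-0.095 -1.     0.035] turn [0. 0. 0.] rows>= 3
  shift [-0.028 -0.291  0.01 ] turn [0. 0. 0.] rows>= 1
```

```bash
python3 -m inch '[[-0.2,[-1,-0.82,0],[0,0,-0.02]],[-0.2,[-1,-0.82,0],[0,0,-0.04]],[-0.2,[-1,-0.82,0],[0,0,-0.06]],[-0.2,[-1,-0.82,0],[0,0,-0.08]],[-0.2,[-1,-0.82,0],[0,0,-0.1]],[-0.2,[-1,-0.82,0],[0,0,-0.126]],[-0.2,[-1,-0.82,0],[0,0,-0.126]],[-0.2,[-1,-0.82,0],[0,0,-0.126]]]' >/dev/null && python3 -m inch '[[-0.2,[-0.1,-1,0],[0,0,0]],[-0.2,[-0.1,-1,0],[0,0,0]],[-0.2,[-0.1,-1,0],[0,0,0]]]' >/dev/null&& python3 -m inch '[[-0.2,[-0.1,-1,0],[0,0,0]],[-0.2,[-0.1,-1,0],[0,0,0]],[-0.2,[-0.1,-1,0],[0,0,0]],[-0.2,[-0.1,-1,0],[0,0,0]]]'
python3 - <<'E'
from look import *
im,d,ci=snap('wrist','wrist14')
for b in blobs(load('wrist14'),amin=1500)[0]: print(*b)
go(0.447,0.2025,0.1,10.7)
E
```

```text
t: 27.8
tcp_pos: [0.4592, 0.1745, 0.1736]
tool_rot: [0.996, 0.087, -0.0, -0.001]
force: [0.1, -0.1, 0.4]
finger_gap: 0.6
[47. 90.] 8616 [0.511 0.382 0.036] 0.056 [497.4 422. ] [126. 175.] 42.3
[381.  39.] 2105 [0.608 0.088 0.026] 0.034 [617.3  99.3] [ 53.4 106. ] 8.1
[411. 168.] 5641 [0.498 0.028 0.034] 0.042 [490.4  21.1] [138.8  45.9] 17.2
[321. 176.] 4383 [0.473 0.112 0.027] 0.033 [474.  103.7] [131.3  52.8] 14.2
[231. 180.] 4115 [0.456 0.202 0.036] 0.042 [447.9 201.7] [118.3  44.5] 10.5
now [0.4597 0.1736 0.1736] yaw 9.84 tilt [-0.0001  0.0015] gap 51.1 t 27.9 F [-0.  -0.4  0.2]
  shift [-0.076 -0.305  0.737] turn [-0.0002 -0.     -0.0024] rows>= 2
```

View pics/wrist14.png

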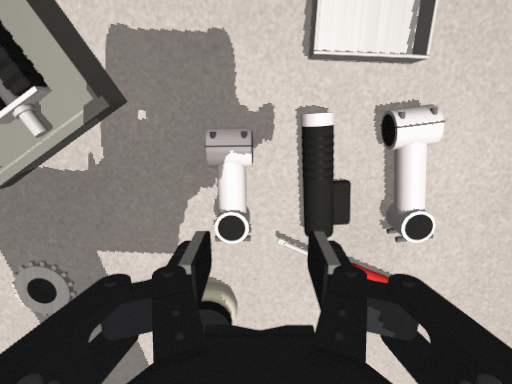

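```bash
python3 -m inch '[[-0.2,[-0.07,-0.3,0.2],[0,0,-0.0024]],[-0.2,[-0.07,-0.3,0.5],[0,0,-0.0024]],[-0.2,[-0.07,-0.3,0.74],[0,0,-0.0024]],[-0.2,[-0.07,-0.3,0.74],[0,0,-0.0024]],[-0.2,[-0.07,-0.3,0.74],[0,0,-0.0024]]]'
python3 - <<'E'
from look import *
go(0.447,0.202,0.01,10.7)
E
```

```text
t: 28.35
tcp_pos: [0.448, 0.2012, 0.0998]
tool_rot: [0.996, 0.092, -0.0, -0.001]
force: [-0.6, 0.5, 0.1]
finger_gap: 0.599
now [0.448  0.2012 0.0998] yaw 10.58 tilt [-0.0011  0.0018] gap 50.9 t 28.4 F [-0.6  0.5  0.1]
  shift [-0.008 -0.008  0.898] turn [-0.0003  0.0001 -0.0003] rows>= 2
```

```bash
python3 -m inch '[[-0.2,[0,0,0.4],[0,0,0]],[-0.2,[0,0,0.8],[0,0,0]],[-0.2,[0,0,0.91],[0,0,0]],[-0.2,[0,0,0.91],[0,0,0]],[-0.2,[0,0,0.91],[0,0,0]]]' && python3 -m inch '[[1,[0,0,0],[0,0,0]],[1,[0,0,0],[0,0,0]],[1,[0,0,0],[0,0,0]],[1,[0,0,0],[0,0,0]],[1,[0,0,0],[0,0,0]],[1,[0,0,0],[0,0,0]]]' 80 && python3 -m inch '[[1,[0,0,-0.3],[0,0,0]],[1,[0,0,-0.6],[0,0,0]],[1,[0,0,-1],[0,0,0]],[1,[0,0,-1],[0,0,0]],[1,[0,0,-1],[0,0,0]]]'
python3 - <<'E'
from look import *
snap('wrist','wrist15')
go(0.5549,-0.2521,0.18,-61.3)
E
```

```text
t: 28.85
tcp_pos: [0.4484, 0.2027, 0.0102]
tool_rot: [0.996, 0.093, 0.001, -0.001]
force: [-0.0, 0.7, 0.6]
finger_gap: 0.595
t: 29.45
tcp_pos: [0.4484, 0.203, 0.0109]
tool_rot: [0.996, 0.094, 0.002, -0.001]
force: [0.2, -0.7, 7.8]
finger_gap: 0.317
t: 29.95
tcp_pos: [0.4478, 0.2028, 0.1105]
tool_rot: [0.996, 0.094, 0.002, -0.001]
force: [0.3, -0.1, -1.9]
finger_gap: 0.319
now [0.4469 0.2026 0.1094] yaw 10.76 tilt [0.0003 0.0022] gap 27.2 t 30.0 F [-0.  -0.6 -1.9]
  shift [ 0.046  1.    -0.153] turn [-4.000e-04  1.000e-04  2.002e-01] rows>= 9
  shift [ 1.     0.274 -0.157] turn [0. 0. 0.] rows>= 3
  shift [ 1.     0.274 -0.157] turn [0. 0. 0.] rows>= 3
  shift [ 1.     0.274 -0.157] turn [0. 0. 0.] rows>= 3
  shift [ 0.541  0.148 -0.085] turn [0. 0. 0.] rows>= 2
```

View pics/wrist15.png

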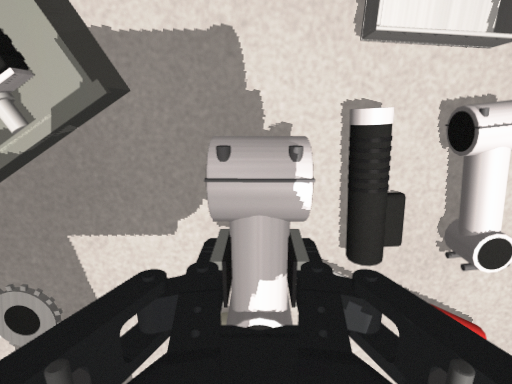

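```bash
python3 -m inch '[[1,[0.05,0.5,-0.5],[0,0,0.02]],[1,[0.05,1,-0.7],[0,0,0.04]],[1,[0.05,1,-0.7],[0,0,0.06]],[1,[0.05,1,-0.7],[0,0,0.08]],[1,[0.05,1,-0.7],[0,0,0.1]],[1,[0.05,1,-0.7],[0,0,0.12]],[1,[0.05,1,-0.7],[0,0,0.14]],[1,[0.05,1,-0.7],[0,0,0.16]],[1,[0.05,1,-0.7],[0,0,0.18]],[1,[0.05,1,-0.7],[0,0,0.2]],[1,[0.05,1,-0.7],[0,0,0.2]],[1,[0.05,1,-0.7],[0,0,0.2]]]' >/dev/null && python3 -m inch '[[1,[1,0.27,0],[0,0,0]],[1,[1,0.27,0],[0,0,0]],[1,[1,0.27,0],[0,0,0]]]' >/dev/null && python3 -m inch '[[1,[1,0.27,0],[0,0,0]],[1,[1,0.27,0],[0,0,0]],[1,[1,0.27,0],[0,0,0]]]' >/dev/null && python3 -m inch '[[1,[1,0.27,0],[0,0,0]],[1,[1,0.27,0],[0,0,0]],[1,[1,0.27,0],[0,0,0]],[1,[1,0.27,0.2],[0,0,0]]]'
python3 - <<'E'
from look import *
snap('wrist','wrist16')
go(0.5549,-0.2521,0.08,-61.3)
E
```

```text
t: 32.2
tcp_pos: [0.5459, -0.1989, 0.1594]
tool_rot: [0.86, -0.51, 0.002, -0.001]
force: [0.5, 0.1, -1.6]
finger_gap: 0.314
now [ 0.5425 -0.1961  0.1548] yaw -61.28 tilt [-0.0045  0.0049] gap 26.9 t 32.2 F [-1.   0.6 -3.8]
  shift [0.556 0.159 0.745] turn [0.0002 0.001  0.0001] rows>= 2
```

View pics/wrist16.png

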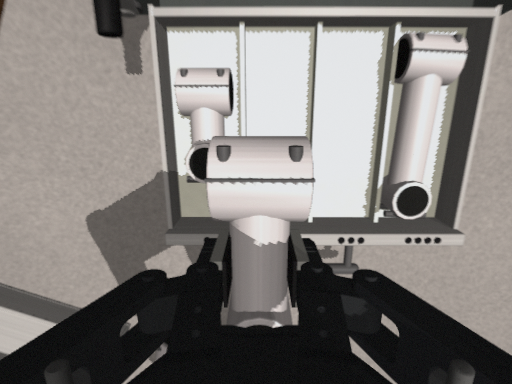

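```bash
python3 -m inch '[[1,[0.3,0.1,0],[0,0,0]],[1,[0.55,0.16,0.2],[0,0,0]],[1,[0.55,0.16,0.6],[0,0,0]],[1,[0.55,0.16,0.75],[0,0,0]],[1,[0.55,0.16,0.75],[0,0,0]],[1,[0.55,0.16,0.75],[0,0,0]]]'
python3 - <<'E'
from look import *
go(0.5549,-0.2521,0.032,-61.3)
snap('wrist','wrist17')
E
```

```text
t: 32.85
tcp_pos: [0.5564, -0.2514, 0.0831]
tool_rot: [0.861, -0.509, -0.001, -0.001]
force: [0.4, -1.1, -0.4]
finger_gap: 0.32
now [ 0.5564 -0.2514  0.0831] yaw -61.17 tilt [-0.0013  0.0028] gap 27.2 t 32.9 F [ 0.4 -1.1 -0.4]
  shift [0.001 0.016 0.511] turn [-0.      0.0005  0.0004] rows>= 2
```

View pics/wrist17.png

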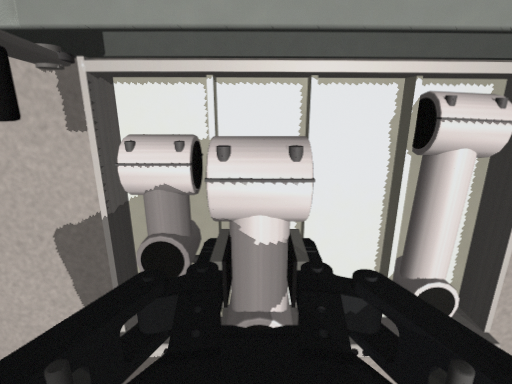

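```bash
python3 -m inch '[[1,[0,0.01,0.2],[0,0,0]],[1,[0,0.01,0.4],[0,0,0]],[1,[0,0.01,0.51],[0,0,0]],[1,[0,0.01,0.51],[0,0,0]]]' && python3 -m inch '[[0.2,[0,0,0],[0,0,0]],[0.15,[0,0,0],[0,0,0]],[0.15,[0,0,0],[0,0,0]],[0.15,[0,0,0],[0,0,0]],[0.15,[0,0,0],[0,0,0]]]'
python3 - <<'E'
from look import *
go(0.5549,-0.2521,0.15,-61.3)
snap('wrist','wrist18')
E
```

```text
t: 33.3
tcp_pos: [0.5553, -0.2524, 0.0316]
tool_rot: [0.861, -0.509, -0.001, -0.001]
force: [-0.6, 0.8, -2.1]
finger_gap: 0.322
t: 33.8
tcp_pos: [0.5557, -0.2532, 0.0323]
tool_rot: [0.86, -0.509, -0.0, -0.001]
force: [0.5, -0.0, -0.7]
finger_gap: 0.425
now [ 0.5557 -0.2532  0.0323] yaw -61.26 tilt [0.0002 0.0016] gap 36.1 t 33.8 F [ 0.5 -0.  -0.7]
  shift [-0.013  0.001 -1.   ] turn [-0.0001  0.0002  0.0001] rows>= 3
  shift [-0.002  0.    -0.177] turn [0. 0. 0.] rows>= 1
```

View pics/wrist18.png

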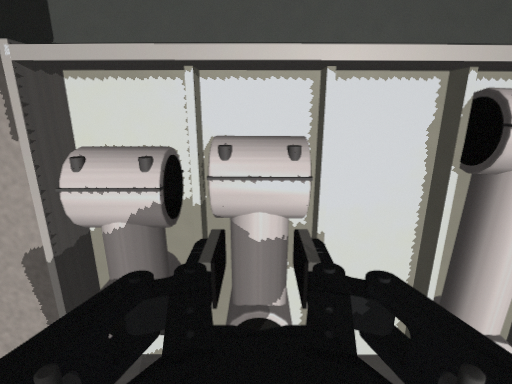

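Stem80 lies in pocket 2. Lift and go for stem100.

```bash
python3 -m inch '[[0.15,[0,0,-0.3],[0,0,0]],[0.15,[0,0,-0.8],[0,0,0]],[0.1,[0,0,-1],[0,0,0]],[0.1,[0,0,-1],[0,0,0]]]' >/dev/null && python3 -m inch '[[-0.1,[-1,0,-0.4],[0,0,0]],[-0.1,[-1,0,-0.4],[0,0,-0.03]],[-0.1,[-1,0,-0.4],[0,0,-0.06]],[-0.1,[-1,0,-0.4],[0,0,-0.09]]]'
python3 - <<'E'
from look import *
go(0.489,0.021,0.16,17.5)
E
```

```text
t: 34.65
tcp_pos: [0.5056, -0.1631, 0.1717]
tool_rot: [0.954, -0.301, -0.002, -0.001]
force: [-0.9, -0.4, 0.2]
finger_gap: 0.551
now [ 0.5056 -0.1631  0.1717] yaw -35.0 tilt [-0.0028  0.0035] gap 46.8 t 34.6 F [-0.9 -0.4  0.2]
  shift [-0.844 -1.     0.088] turn [-0.0005  0.0006 -0.1458] rows>= 7
  shift [ 0.115 -0.528  0.034] turn [0. 0. 0.] rows>= 2
```

```bash
python3 -m inch '[[-0.2,[-0.84,-1,0],[0,0,-0.02]],[-0.2,[-0.84,-1,0],[0,0,-0.04]],[-0.2,[-0.84,-1,0],[0,0,-0.06]],[-0.2,[-0.84,-1,0],[0,0,-0.08]],[-0.2,[-0.84,-1,0],[0,0,-0.1]],[-0.2,[-0.84,-1,0],[0,0,-0.12]],[-0.2,[-0.84,-1,0],[0,0,-0.146]],[-0.2,[-0.84,-1,0],[0,0,-0.146]],[-0.2,[-0.84,-1,0],[0,0,-0.146]]]'
python3 - <<'E'
from look import *
im,d,ci=snap('wrist','wrist19')
for b in blobs(load('wrist19'),amin=1500)[0]: print(*b)
go(0.489,0.021,0.1,17.5)
E
```

```text
t: 35.55
tcp_pos: [0.4965, -0.0353, 0.1715]
tool_rot: [0.989, 0.147, -0.001, -0.001]
force: [0.2, -1.0, -0.5]
finger_gap: 0.598
[151.  30.] 1719 [0.601 0.098 0.026] 0.034 [614.1  98.2] [ 46.4 105.5] 8.6
[445. 195.] 30464 [ 0.535 -0.221  0.035] 0.061 [ 502.8 -225.4] [279.5 187.8] 30.2
[119. 161.] 5206 [0.473 0.105 0.026] 0.033 [474.7 102.2] [131.   51.7] 14.5
[205. 160.] 4995 [0.501 0.021 0.035] 0.042 [490.9  20.3] [137.8  44.9] 16.8
[ 19. 289.] 2245 [0.299 0.188 0.034] 0.051 [293.4 192.3] [63.1 36.1] 30.5
now [ 0.4967 -0.0353  0.1717] yaw 16.94 tilt [-0.0019  0.0025] gap 51.1 t 35.6 F [ 0.6 -0.1 -0.2]
  shift [ 0.092 -0.559  0.718] turn [-0.0005  0.0002 -0.0015] rows>= 2
```

View pics/wrist19.png

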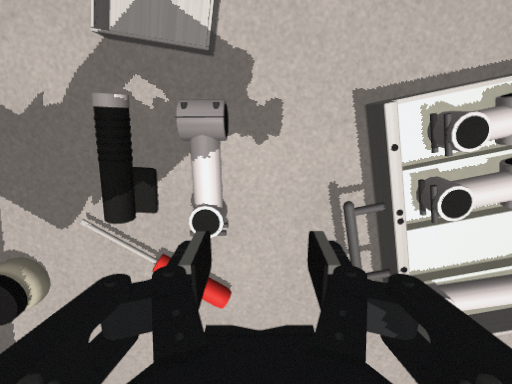

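```bash
python3 -m inch '[[-0.2,[0.1,-0.56,0.2],[0,0,0]],[-0.2,[0.1,-0.56,0.5],[0,0,0]],[-0.2,[0.1,-0.56,0.72],[0,0,0]],[-0.2,[0.1,-0.56,0.72],[0,0,0]],[-0.2,[0.1,-0.56,0.72],[0,0,0]]]'
python3 - <<'E'
from look import *
go(0.490,0.0205,0.01,17)
E
```

```text
t: 36.1
tcp_pos: [0.4902, 0.0211, 0.1003]
tool_rot: [0.989, 0.148, -0.0, -0.001]
force: [-0.0, -0.0, 0.2]
finger_gap: 0.603
now [0.4902 0.0211 0.1003] yaw 17.02 tilt [-0.0013  0.0022] gap 51.3 t 36.1 F [-0.  -0.   0.2]
  shift [-0.003  0.007  0.903] turn [-0.0004  0.0001  0.0001] rows>= 2
```

```bash
python3 -m inch '[[-0.2,[0,0,0.4],[0,0,0]],[-0.2,[0,0,0.8],[0,0,0]],[-0.2,[0,0,0.91],[0,0,0]],[-0.2,[0,0,0.91],[0,0,0]],[-0.2,[0,0,0.91],[0,0,0]]]' && python3 -m inch '[[1,[0,0,0],[0,0,0]],[1,[0,0,0],[0,0,0]],[1,[0,0,0],[0,0,0]],[1,[0,0,0],[0,0,0]],[1,[0,0,0],[0,0,0]],[1,[0,0,0],[0,0,0]]]' 80 && python3 -m inch '[[1,[0,0,-0.3],[0,0,0]],[1,[0,0,-0.6],[0,0,0]],[1,[0,0,-1],[0,0,0]],[1,[0,0,-1],[0,0,0]],[1,[0,0,-1],[0,0,0]]]'
python3 - <<'E'
from look import *
snap('wrist','wrist20')
go(0.4971,-0.2839,0.18,-61.3)
E
```

```text
t: 36.6
tcp_pos: [0.4913, 0.021, 0.0108]
tool_rot: [0.989, 0.148, 0.001, -0.001]
force: [-0.2, 0.2, -0.1]
finger_gap: 0.597
t: 37.2
tcp_pos: [0.4914, 0.0212, 0.0116]
tool_rot: [0.989, 0.149, 0.002, -0.0]
force: [-0.3, 1.1, 7.7]
finger_gap: 0.317
t: 37.7
tcp_pos: [0.4908, 0.0211, 0.1111]
tool_rot: [0.989, 0.149, 0.002, -0.0]
force: [0.1, 0.2, -1.4]
finger_gap: 0.32
now [0.49   0.0213 0.11  ] yaw 17.1 tilt [0.0004 0.0019] gap 27.4 t 37.8 F [-0.4 -1.2 -1.6]
  shift [-0.282  1.    -0.24 ] turn [-3.000e-04  1.000e-04  2.178e-01] rows>= 10
  shift [ 1.     0.517 -0.258] turn [0. 0. 0.] rows>= 3
  shift [ 0.788  0.408 -0.204] turn [0. 0. 0.] rows>= 2
```

View pics/wrist20.png

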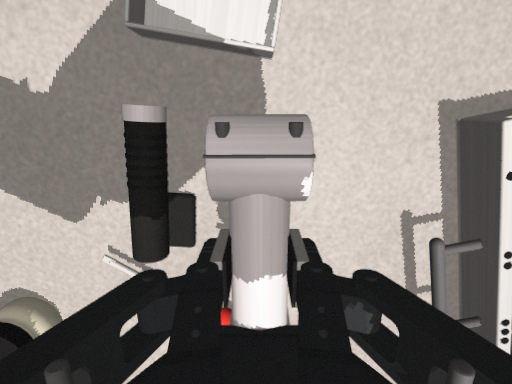

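```bash
python3 -m inch '[[1,[-0.28,0.3,-0.5],[0,0,0.02]],[1,[-0.28,0.6,-0.7],[0,0,0.04]],[1,[-0.28,1,-0.7],[0,0,0.06]],[1,[-0.28,1,-0.7],[0,0,0.08]],[1,[-0.28,1,-0.7],[0,0,0.1]],[1,[-0.28,1,-0.7],[0,0,0.12]],[1,[-0.28,1,-0.7],[0,0,0.14]],[1,[-0.28,1,-0.7],[0,0,0.16]],[1,[-0.28,1,-0.7],[0,0,0.18]],[1,[-0.28,1,-0.7],[0,0,0.2]],[1,[-0.28,1,-0.7],[0,0,0.218]],[1,[-0.28,1,-0.7],[0,0,0.218]],[1,[-0.28,1,-0.7],[0,0,0.218]]]' >/dev/null && python3 -m inch '[[1,[1,0.52,0],[0,0,0]],[1,[1,0.52,0],[0,0,0]],[1,[1,0.52,0],[0,0,0]],[1,[1,0.52,0],[0,0,0]]]'
python3 - <<'E'
from look import *
snap('wrist','wrist21')
go(0.4971,-0.2839,0.08,-61.3)
E
```

```text
t: 39.45
tcp_pos: [0.4951, -0.1975, 0.1785]
tool_rot: [0.859, -0.511, -0.001, -0.001]
force: [0.1, 1.1, -1.9]
finger_gap: 0.319
now [ 0.4944 -0.1955  0.1783] yaw -61.46 tilt [-0.002   0.0037] gap 27.5 t 39.5 F [ 0.1  0.4 -1. ]
  shift [0.794 0.398 0.98 ] turn [-0.      0.0007 -0.0004] rows>= 3
```

View pics/wrist21.png

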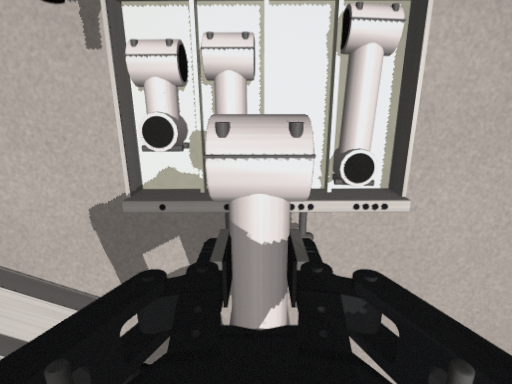

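```bash
python3 -m inch '[[1,[0.45,0.2,0],[0,0,0]],[1,[0.79,0.4,0],[0,0,0]],[1,[0.79,0.4,0.3],[0,0,0]],[1,[0.79,0.4,0.7],[0,0,0]],[1,[0.79,0.4,0.95],[0,0,0]],[1,[0.79,0.4,0.95],[0,0,0]],[1,[0.79,0.4,0.95],[0,0,0]]]'
python3 - <<'E'
from look import *
go(0.4971,-0.2839,0.032,-61.3)
snap('wrist','wrist22')
E
```

```text
t: 40.2
tcp_pos: [0.4977, -0.2821, 0.0838]
tool_rot: [0.86, -0.51, -0.002, -0.001]
force: [1.0, 1.0, -0.0]
finger_gap: 0.32
now [ 0.4977 -0.2821  0.0838] yaw -61.28 tilt [-0.0018  0.0034] gap 27.2 t 40.2 F [ 1.  1. -0.]
  shift [0.015 0.014 0.518] turn [-0.      0.0006  0.0001] rows>= 2
```

View pics/wrist22.png

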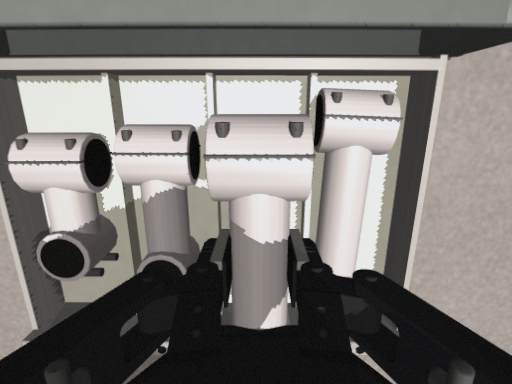

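```bash
python3 -m inch '[[1,[0.01,0,0.2],[0,0,0]],[1,[0.01,0,0.4],[0,0,0]],[1,[0.01,0,0.52],[0,0,0]],[1,[0.01,0,0.52],[0,0,0]]]' && python3 -m inch '[[0.2,[0,0,0],[0,0,0]],[0.15,[0,0,0],[0,0,0]],[0.15,[0,0,0],[0,0,0]],[0.15,[0,0,0],[0,0,0]],[0.15,[0,0,0],[0,0,0]]]' && python3 -m inch '[[0.15,[0,0,-0.3],[0,0,0]],[0.15,[0,0,-0.8],[0,0,0]],[0.15,[0,0,-1],[0,0,0]],[0.15,[0,0,-1],[0,0,0]]]' && python3 -m inch '[[-0.2,[-0.8,0,-1],[0,0,0]],[-0.2,[-0.8,0,-1],[0,0,0]],[-0.2,[-0.8,0,-1],[0,0,0]],[-0.2,[-0.8,0,-1],[0,0,0]]]'
python3 - <<'E'
from look import *
snap('wrist','wrist23')
snap('top','top3')
E
```

```text
t: 40.65
tcp_pos: [0.4981, -0.284, 0.0317]
tool_rot: [0.86, -0.51, -0.001, -0.001]
force: [-0.0, 0.5, -1.5]
finger_gap: 0.318
t: 41.15
tcp_pos: [0.4984, -0.2847, 0.0323]
tool_rot: [0.86, -0.51, -0.0, -0.001]
force: [-0.1, 0.5, 0.1]
finger_gap: 0.423
t: 41.55
tcp_pos: [0.5003, -0.2864, 0.1355]
tool_rot: [0.86, -0.51, 0.003, -0.0]
force: [-0.1, -0.3, -0.6]
finger_gap: 0.426
t: 41.95
tcp_pos: [0.4596, -0.2132, 0.2337]
tool_rot: [0.86, -0.51, 0.0, -0.001]
force: [0.1, -0.8, -0.3]
finger_gap: 0.6
```

View pics/wrist23.png

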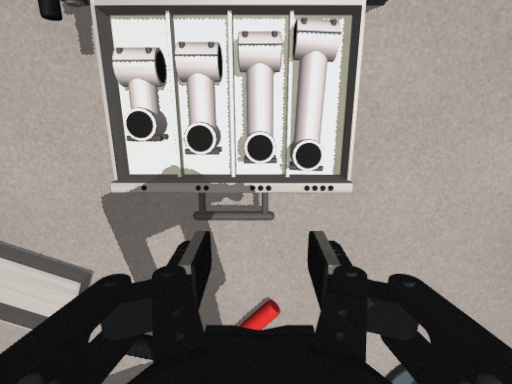

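View pics/top3.png

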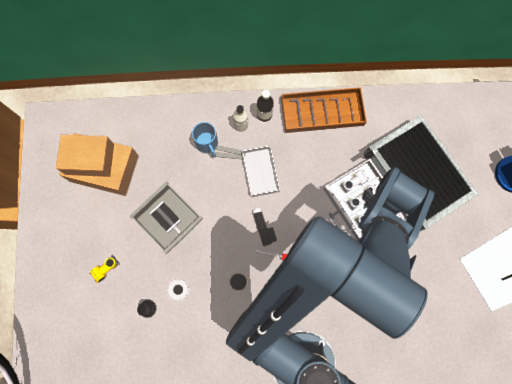

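Run:
```python
from look import *
for b in blobs(load('top3'),amin=150)[0]: 
    if b[2][1]<.3 and b[2][1]>-.1: print(*b)
go(0.47,0.08,0.16,14.3)
```

```text
[265. 111.] 262 [0.879 0.083 0.078] 0.119 [893.   81.8] [60.1 53.3] 76.5
[240. 121.] 238 [0.843 0.171 0.079] 0.116 [851.7 172.5] [51. 45.] 81.3
[205. 137.] 493 [0.794 0.299 0.063] 0.101 [790.3 291. ] [109.8  83.5] 55.6
[261. 169.] 244 [0.677 0.106 0.025] 0.035 [675.4 114.6] [179.1 117.7] 8.7
[262. 227.] 349 [0.468 0.115 0.027] 0.035 [470.7 112.6] [133.   36.9] 13.9
[238. 282.] 262 [0.283 0.205 0.044] 0.054 [284.7 205.2] [58.2 57.8] 86.8
[315. 345.] 453 [ 0.06  -0.039  0.03 ] 0.099 [ 59.6 -45.3] [175.4  55.9] 53.9
now [ 0.4598 -0.2146  0.2314] yaw -61.36 tilt [-0.0007  0.0019] gap 51.3 t 42.0 F [ 1.4 -0.9 -1. ]
  shift [-1.    -0.592  0.284] turn [-3.000e-04  2.000e-04 -2.102e-01] rows>= 9
  shift [ 0.292 -1.     0.252] turn [0. 0. 0.] rows>= 3
  shift [ 0.208 -0.713  0.18 ] turn [0. 0. 0.] rows>= 2
```

```bash
python3 -m inch '[[-0.2,[-1,-0.6,0],[0,0,-0.02]],[-0.2,[-1,-0.6,0],[0,0,-0.04]],[-0.2,[-1,-0.6,0],[0,0,-0.06]],[-0.2,[-1,-0.6,0],[0,0,-0.08]],[-0.2,[-1,-0.6,0],[0,0,-0.1]],[-0.2,[-1,-0.6,0],[0,0,-0.12]],[-0.2,[-1,-0.6,0],[0,0,-0.14]],[-0.2,[-1,-0.6,0],[0,0,-0.16]],[-0.2,[-1,-0.6,0],[0,0,-0.18]],[-0.2,[-1,-0.6,0],[0,0,-0.21]],[-0.2,[-1,-0.6,0],[0,0,-0.21]],[-0.2,[-1,-0.6,0],[0,0,-0.21]]]' && python3 -m inch '[[-0.2,[0.29,-1,0.2],[0,0,0]],[-0.2,[0.29,-1,0.2],[0,0,0]],[-0.2,[0.29,-1,0.2],[0,0,0]],[-0.2,[0.29,-1,0.2],[0,0,0]]]'
python3 - <<'E'
from look import *
im,d,ci=snap('wrist','wrist24')
for b in blobs(load('wrist24'),amin=1500)[0]: print(*b)
for b in blobs(load('wrist24'),zmin=.022,amin=1000)[0]: print('hi',*b)
go(0.486,0.117,0.1,14.3)
E
```

```text
t: 43.25
tcp_pos: [0.4646, -0.0987, 0.2302]
tool_rot: [0.992, 0.123, -0.002, -0.002]
force: [0.1, -0.0, -0.3]
finger_gap: 0.599
t: 43.65
tcp_pos: [0.4678, 0.0069, 0.2111]
tool_rot: [0.992, 0.125, -0.001, -0.001]
force: [0.2, 0.2, 0.5]
finger_gap: 0.602
[457. 179.] 25170 [ 0.515 -0.211  0.039] 0.061 [ 497.9 -215.5] [279.1 167.1] 27.6
[175. 146.] 4021 [0.472 0.107 0.026] 0.033 [474.4 103.2] [131.  53.] 13.9
[ 73. 270.] 2625 [0.295 0.199 0.041] 0.052 [289.1 204.3] [58.5 60.2] 37.0
hi [451. 200.] 16527 [ 0.491 -0.21   0.047] 0.062 [ 495.8 -212.8] [277.6 159.1] 28.6
hi [483. 102.] 1955 [ 0.598 -0.192  0.05 ] 0.058 [ 603.5 -204.5] [38.4 53. ] 28.6
hi [170. 141.] 3113 [0.477 0.112 0.03 ] 0.033 [472.1 113. ] [130.8  31.6] 14.1
hi [ 70. 273.] 2256 [0.293 0.201 0.044] 0.052 [287.9 204.8] [56.5 57.9] 39.2
now [0.4685 0.0058 0.2116] yaw 14.26 tilt [-0.0018  0.0017] gap 50.7 t 43.7 F [ 0.8 -0.1 -0.2]
  shift [ 0.398 -0.924  1.   ] turn [-0.0003  0.0002 -0.0001] rows>= 3
  shift [ 0.047 -0.109  0.117] turn [0. 0. 0.] rows>= 1
```

View pics/wrist24.png

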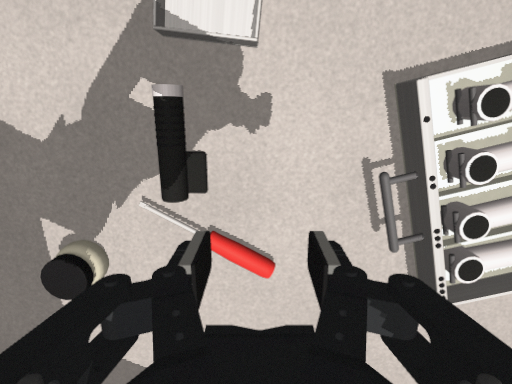

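```bash
python3 -m inch '[[-0.2,[0.4,-0.92,0],[0,0,0]],[-0.2,[0.4,-0.92,0.5],[0,0,0]],[-0.2,[0.4,-0.92,1],[0,0,0]],[-0.2,[0.4,-0.92,1],[0,0,0]],[-0.2,[0.4,-0.92,1],[0,0,0]]]'
python3 - <<'E'
from look import *
go(0.4866,0.1167,0.03,14.1)
E
```

```text
t: 44.2
tcp_pos: [0.4834, 0.1042, 0.11]
tool_rot: [0.992, 0.123, -0.003, -0.001]
force: [-0.3, 0.3, 0.3]
finger_gap: 0.598
now [0.4834 0.1042 0.11  ] yaw 14.14 tilt [-0.0061  0.0018] gap 50.8 t 44.2 F [-0.3  0.3  0.3]
  shift [ 0.066 -0.111  0.8  ] turn [-0.0005  0.0009  0.0001] rows>= 2
```

```bash
python3 -m inch '[[-0.2,[0.06,-0.11,0.2],[0,0,0]],[-0.2,[0.06,-0.11,0.6],[0,0,0]],[-0.2,[0.06,-0.11,0.9],[0,0,0]],[-0.2,[0.06,-0.11,1],[0,0,0]],[-0.2,[0.06,-0.11,1],[0,0,0]]]'
python3 - <<'E'
from look import *
go(0.4866,0.1167,0.005,14.1)
E
```

```text
t: 44.7
tcp_pos: [0.4881, 0.1163, 0.0124]
tool_rot: [0.992, 0.123, -0.0, -0.001]
force: [-0.2, -0.5, 0.3]
finger_gap: 0.599
now [0.4881 0.1163 0.0124] yaw 14.1 tilt [-0.0011  0.0019] gap 50.9 t 44.7 F [-0.2 -0.5  0.3]
  shift [-0.014 -0.007  0.074] turn [-0.0003  0.0001  0.    ] rows>= 1
```

```bash
python3 -m inch '[[-0.2,[-0.01,0,0.06],[0,0,0]],[-0.2,[-0.01,0,0.06],[0,0,0]],[1,[-0.01,0,0.06],[0,0,0]],[1,[-0.01,0,0.06],[0,0,0]],[1,[-0.01,0,0.06],[0,0,0]],[1,[-0.01,0,0.06],[0,0,0]],[1,[-0.01,0,0.06],[0,0,0]],[1,[-0.01,0,0.06],[0,0,0]]]' 70 && python3 -m inch '[[1,[0,0,-0.3],[0,0,0]],[1,[0,0,-0.6],[0,0,0]],[1,[0,0,-1],[0,0,0]],[1,[0,0,-1],[0,0,0]],[1,[0,0,-1],[0,0,0]]]'
python3 - <<'E'
from look import *
snap('wrist','wrist25')
f=load('wrist25')
for b in blobs(f,amin=1000)[0]: print(*b)
go(0.60,0.11,0.13,8.1)
E
```

```text
t: 45.5
tcp_pos: [0.4873, 0.1172, 0.008]
tool_rot: [0.992, 0.124, 0.001, -0.001]
force: [-1.7, -0.8, 6.5]
finger_gap: 0.345
t: 46.0
tcp_pos: [0.4872, 0.1171, 0.1079]
tool_rot: [0.992, 0.124, 0.001, -0.001]
force: [-0.0, 0.5, -1.2]
finger_gap: 0.349
[349.  51.] 2841 [0.61  0.082 0.026] 0.034 [619.9  99.4] [ 57.5 104.9] 8.1
now [0.4862 0.1171 0.1068] yaw 14.22 tilt [-0.0003  0.0021] gap 29.4 t 46.0 F [-0.2 -1.  -1. ]
  shift [ 1.     0.32  -0.214] turn [-0.0003 -0.      0.017 ] rows>= 3
  shift [ 0.088  0.018 -0.018] turn [0. 0. 0.] rows>= 1
```

View pics/wrist25.png

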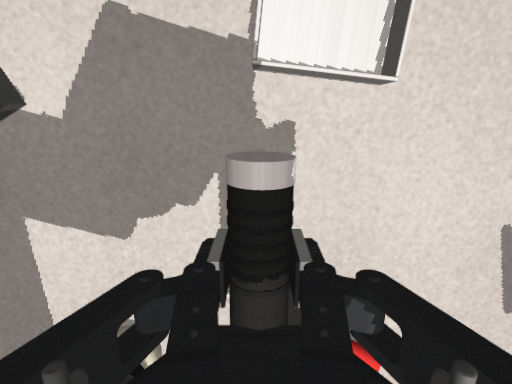

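Held. Move to the tray and look at it closely.

```bash
python3 -m inch '[[1,[0.5,0.1,-0.6],[0,0,0.017]],[1,[1,0.2,-0.6],[0,0,0.017]],[1,[1,0.2,-0.6],[0,0,0.017]],[1,[1,0.2,-0.6],[0,0,0.017]]]'
python3 - <<'E'
from look import *
snap('wrist','wrist26')
f=load('wrist26')
for b in blobs(f,zmin=.024,amin=100)[0]: print(*b)
E
```

```text
t: 46.45
tcp_pos: [0.5925, 0.1218, 0.1665]
tool_rot: [0.998, 0.07, 0.002, -0.001]
force: [-0.9, -1.0, 0.0]
finger_gap: 0.349
[232.  75.] 627 [0.688 0.16  0.032] 0.034 [684.9 159.7] [130.8   4.1] 7.5
[338. 103.] 1274 [0.675 0.06  0.031] 0.034 [678.7  76.5] [167.1  44.5] 7.9
[ 24. 220.] 2857 [0.527 0.346 0.045] 0.057 [524.1 346.3] [117.3  58.3] 7.1
[497. 270.] 3338 [ 0.535 -0.141  0.04 ] 0.053 [ 510.1 -146.6] [198.1  55.6] 20.1
```

View pics/wrist26.png

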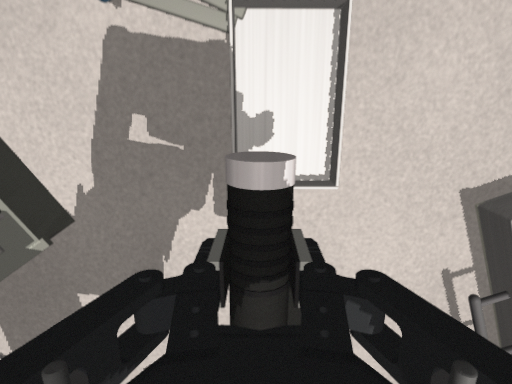

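Run:
```python
from look import *
f=load('wrist26')
p=onplane(f,[(338.5,187.5),(351,1),(304,187),(229,5),(234.5,150)],.032); print(p.round(4))
v=p[1]-p[0]; a=np.arctan2(v[1],v[0]); print(np.degrees(a))
a=np.radians(8.0);ux=np.array([np.cos(a),np.sin(a)]);uy=np.array([-ux[1],ux[0]])
q=p[:,:2]; print('along',(q@ux).round(4),'across',(q@uy).round(4))
ax=(q[0]@ux+0.085); ay=(q[[3,4]]@uy).mean()/2+(q[[0,1]]@uy).mean()/2
c=ax*ux+ay*uy; print('tray centre',c)
t=c+0.015*ux+0.011*uy; print('tcp target',t); go(t[0],t[1],0.09,8)
```

```text
[[0.5997 0.0431 0.032 ]
 [0.761  0.0673 0.032 ]
 [0.5954 0.0772 0.032 ]
 [0.7435 0.169  0.032 ]
 [0.6222 0.1499 0.032 ]]
8.524844988721037
along [0.5999 0.763  0.6004 0.7598 0.637 ] across [-0.0407 -0.0393 -0.0064  0.0639  0.0619]
tray centre [0.67665873 0.10665587]
tcp target [0.68998185 0.11963642]
now [0.5889 0.1219 0.1651] yaw 8.08 tilt [-0.0022  0.002 ] gap 29.7 t 46.5 F [-1.1  0.1 -1.6]
  shift [0.999 0.167 0.749] turn [-0.0004  0.0003  0.0002] rows>= 3
```

```bash
python3 -m inch '[[1,[0.5,0.1,0],[0,0,0]],[1,[0.98,0.165,0],[0,0,0]],[1,[0.98,0.165,0.4],[0,0,0]],[1,[0.98,0.165,0.9],[0,0,0]],[1,[0.98,0.165,0.9],[0,0,0]],[1,[0.98,0.165,0.9],[0,0,0]]]'
python3 - <<'E'
from look import *
go(0.6885,0.120,0.014,8.1)
snap('wrist','wrist27')
E
```

```text
t: 47.1
tcp_pos: [0.6844, 0.1197, 0.0737]
tool_rot: [0.997, 0.071, -0.004, -0.001]
force: [0.3, -0.1, -1.2]
finger_gap: 0.347
now [0.6844 0.1197 0.0737] yaw 8.1 tilt [-0.0087  0.002 ] gap 29.5 t 47.1 F [ 0.3 -0.1 -1.2]
  shift [0.046 0.005 0.597] turn [-0.0005  0.0013 -0.    ] rows>= 2
```

View pics/wrist27.png

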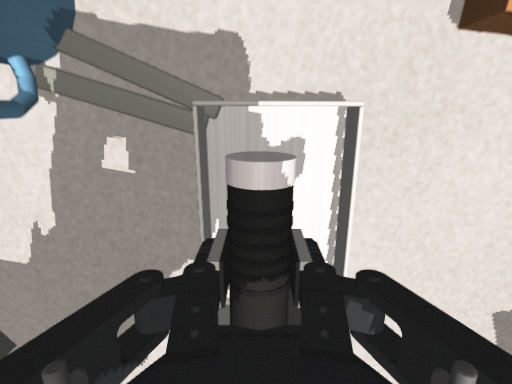

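```bash
python3 -m inch '[[1,[0,0,0.2],[0,0,0]],[1,[0,0,0.4],[0,0,0]],[1,[0,0,0.58],[0,0,0]],[1,[0,0,0.58],[0,0,0]],[1,[0,0,0.58],[0,0,0]]]' && python3 -m inch '[[0.2,[0,0,0],[0,0,0]],[0.12,[0,0,0],[0,0,0]],[0.12,[0,0,0],[0,0,0]],[0.12,[0,0,0],[0,0,0]],[0.12,[0,0,0],[0,0,0]]]' && python3 -m inch '[[0.12,[0,0,-0.3],[0,0,0]],[0.12,[0,0,-0.7],[0,0,0]],[0.12,[0,0,-1],[0,0,0]],[0.12,[0,0,-1],[0,0,0]]]' && python3 -m inch '[[-0.2,[-0.5,0,-1],[0,0,0]],[-0.2,[-0.5,0,-1],[0,0,0]],[-0.2,[-0.5,0,-1],[0,0,0]],[-0.2,[-0.5,0,-1],[0,0,0]]]'
python3 - <<'E'
from look import *
snap('wrist','wrist28'); go(0.68,-0.2,0.25,-61.3)
E
```

```text
t: 47.65
tcp_pos: [0.6884, 0.1199, 0.02]
tool_rot: [0.998, 0.071, 0.001, -0.001]
force: [-0.2, 0.1, -0.6]
finger_gap: 0.347
t: 48.15
tcp_pos: [0.6879, 0.1198, 0.0188]
tool_rot: [0.998, 0.071, -0.0, -0.001]
force: [-0.2, -0.0, 0.2]
finger_gap: 0.439
t: 48.55
tcp_pos: [0.6916, 0.1197, 0.1243]
tool_rot: [0.997, 0.071, 0.005, -0.001]
force: [0.4, 0.2, 0.5]
finger_gap: 0.439
t: 48.95
tcp_pos: [0.6388, 0.1124, 0.2206]
tool_rot: [0.998, 0.071, 0.002, -0.001]
force: [0.0, 0.9, 0.0]
finger_gap: 0.6
now [0.6383 0.1124 0.2187] yaw 8.09 tilt [0.0004 0.0021] gap 51.3 t 49.0 F [-0.1 -0.4 -0.2]
  shift [-0.009  1.    -0.101] turn [-3.000e-04  1.000e-04  1.927e-01] rows>= 9
  shift [ 1.     0.386 -0.106] turn [0. 0. 0.] rows>= 3
  shift [ 1.     0.386 -0.106] turn [0. 0. 0.] rows>= 3
  shift [ 0.007  0.003 -0.001] turn [0. 0. 0.] rows>= 1
```

View pics/wrist28.png

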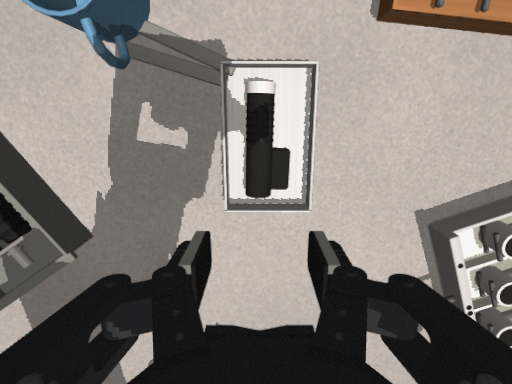

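Run:
```python
from look import *
go(0.438,-0.107,0.15,-61.3)
```

```text
now [0.6383 0.1124 0.2187] yaw 8.09 tilt [0.0004 0.0021] gap 51.3 t 49.0 F [-0.1 -0.4 -0.2]
  shift [-1.     0.825  0.297] turn [-3.000e-04  1.000e-04  1.927e-01] rows>= 9
  shift [0.342 1.    0.244] turn [0. 0. 0.] rows>= 3
  shift [0.2   0.585 0.143] turn [0. 0. 0.] rows>= 2
```

```bash
python3 -m inch '[[1,[-1,0.82,0],[0,0,0.02]],[1,[-1,0.82,0],[0,0,0.04]],[1,[-1,0.82,0],[0,0,0.06]],[1,[-1,0.82,0],[0,0,0.08]],[1,[-1,0.82,0],[0,0,0.1]],[1,[-1,0.82,0],[0,0,0.12]],[1,[-1,0.82,0],[0,0,0.14]],[1,[-1,0.82,0],[0,0,0.16]],[1,[-1,0.82,0],[0,0,0.193]],[1,[-1,0.82,0],[0,0,0.193]],[1,[-1,0.82,0],[0,0,0.193]]]' >/dev/null && python3 -m inch '[[1,[0.34,1,0.2],[0,0,0]],[1,[0.34,1,0.2],[0,0,0]],[1,[0.34,1,0.2],[0,0,0]],[1,[0.34,1,0.2],[0,0,0]]]' >/dev/null && python3 -m inch '[[1,[0.2,0.58,0.4],[0,0,0]],[1,[0.2,0.58,0.4],[0,0,0]],[1,[0.2,0.58,0.4],[0,0,0]],[1,[0.2,0.58,0.4],[0,0,0]]]'
python3 - <<'E'
from look import *
go(0.438,-0.107,0.022,-61.3)
im,d,ci=snap('wrist','wrist29'); f=load('wrist29');P=cloud(f)
print([P[v,u].round(3) for u,v in [(233,215)]])
E
```

```text
t: 50.9
tcp_pos: [0.4396, -0.1057, 0.1582]
tool_rot: [0.86, -0.51, -0.0, -0.001]
force: [0.4, 0.0, -0.2]
finger_gap: 0.002
now [ 0.4396 -0.1057  0.1582] yaw -61.39 tilt [0.0008 0.0021] gap 0.2 t 50.9 F [ 0.4  0.  -0.2]
  shift [0.004 0.016 1.   ] turn [-0.0003  0.0002 -0.0002] rows>= 3
  shift [0.001 0.005 0.362] turn [0. 0. 0.] rows>= 1
[array([ 0.445, -0.054,  0.   ])]
```

View pics/wrist29.png

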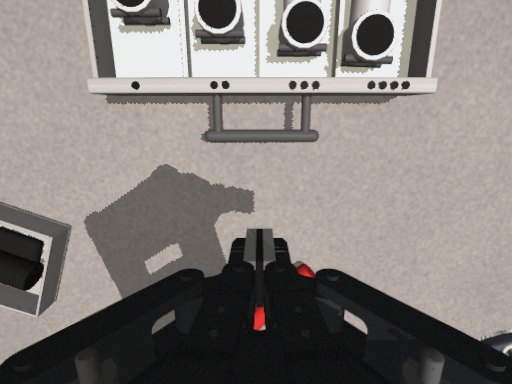

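```bash
python3 - <<'E'
from look import *
f=load('wrist29'); print(onplane(f,[(262,135)],.04))
E
python3 -m inch '[[1,[0,0,0.3],[0,0,0]],[1,[0,0,0.7],[0,0,0]],[1,[0,0,1],[0,0,0]],[1,[0,0,1],[0,0,0]],[1,[0,0,1],[0,0,0]]]' && python3 -m inch '[[1,[0,0,0.3],[0,0,0]],[1,[0,0,0.34],[0,0,0]],[1,[0,0,0.34],[0,0,0]],[1,[0.1,0,0.34],[0,0,0]],[1,[0.2,0,0.34],[0,0,0]],[1,[0.2,0,0.34],[0,0,0]]]'
```

```text
[[ 0.46075102 -0.148932    0.04      ]]
t: 51.45
tcp_pos: [0.4392, -0.1052, 0.0585]
tool_rot: [0.86, -0.51, -0.0, -0.001]
force: [0.2, -0.3, 1.3]
finger_gap: -0.001
t: 52.05
tcp_pos: [0.4502, -0.1256, 0.0253]
tool_rot: [0.86, -0.511, 0.002, -0.001]
force: [0.9, -0.1, 0.1]
finger_gap: -0.001
```

```bash
python3 -m inch '[[1,[0.05,0,0],[0,0,0]],[1,[0.1,0,0],[0,0,0]],[1,[0.15,0,0],[0,0,0]],[1,[0.22,0,0],[0,0,0]],[1,[0.3,0,0],[0,0,0]],[1,[0.4,0,0],[0,0,0]],[1,[0.5,0,0],[0,0,0]],[1,[0.6,0,0],[0,0,0]],[1,[0.7,0,0],[0,0,0]],[1,[0.8,0,0],[0,0,0]],[1,[0.9,0,0],[0,0,0]],[1,[1,0,0],[0,0,0]],[1,[1,0,0],[0,0,0]]]'
python3 - <<'E'
from look import *
go(0.5514,-0.3154,0.025,-61.3)
snap('wrist','wrist30')
E
```

```text
t: 53.35
tcp_pos: [0.4981, -0.2138, 0.0242]
tool_rot: [0.86, -0.511, 0.002, -0.0]
force: [0.5, -0.4, 0.2]
finger_gap: 0.004
now [ 0.4981 -0.2138  0.0242] yaw -61.45 tilt [ 0.0046 -0.0017] gap 0.3 t 53.4 F [ 0.5 -0.4  0.2]
  shift [ 1.     0.015 -0.003] turn [-0.0005 -0.0006 -0.0004] rows>= 3
  shift [ 0.148  0.003 -0.001] turn [0. 0. 0.] rows>= 1
```

View pics/wrist30.png

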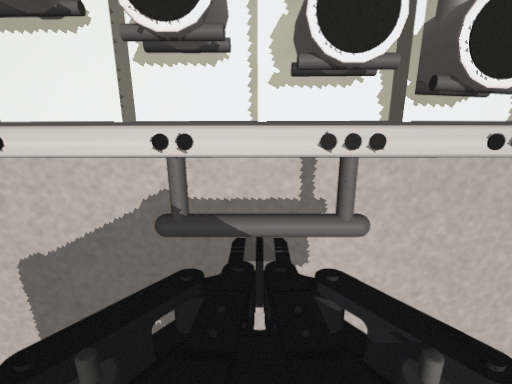

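```bash
python3 -m inch '[[1,[0.06,0,0],[0,0,0]],[1,[0.14,0,0],[0,0,0]],[1,[0.24,0,0],[0,0,0]],[1,[0.34,0,0],[0,0,0]],[1,[0.44,0,0],[0,0,0]],[1,[0.54,0,0],[0,0,0]],[1,[0.64,0,0],[0,0,0]],[1,[0.74,0,0],[0,0,0]],[1,[0.82,0,0],[0,0,0]],[1,[0.9,0,0],[0,0,0]],[1,[0.94,0,0],[0,0,0]],[1,[0.94,0,0],[0,0,0]]]'
python3 - <<'E'
from look import *
go(0.5514,-0.3154,0.025,-61.3)
E
python3 -m inch '[[1,[0.04,0,0],[0,0,0]],[1,[0.08,0,0],[0,0,0]],[1,[0.12,0,0],[0,0,0]],[1,[0.12,0,0],[0,0,0]]]'
```

```text
t: 54.6
tcp_pos: [0.5411, -0.295, 0.0238]
tool_rot: [0.86, -0.511, 0.0, -0.0]
force: [-0.4, -0.5, -1.0]
finger_gap: 0.002
now [ 0.5411 -0.295   0.0238] yaw -61.4 tilt [ 0.0009 -0.    ] gap 0.2 t 54.6 F [-0.4 -0.5 -1. ]
  shift [ 0.229  0.007 -0.012] turn [-0.0001 -0.0001 -0.0003] rows>= 1
t: 55.0
tcp_pos: [0.5465, -0.3049, 0.0237]
tool_rot: [0.86, -0.51, -0.0, -0.0]
force: [-1.1, -0.3, 0.1]
finger_gap: 0.002
```

```bash
python3 -m inch '[[1,[0.04,0,0],[0,0,0]],[1,[0.08,0,0],[0,0,0]],[1,[0.08,0,0],[0,0,0]]]' && python3 -m inch '[[1,[0.02,0,0],[0,0,0]],[1,[0.04,0,0],[0,0,0]],[1,[0.04,0,0],[0,0,0]]]'
python3 - <<'E'
from look import *
snap('wrist','wrist31'); go(0.5514,-0.3154,0.025,-61.3)
E
```

```text
t: 55.3
tcp_pos: [0.5505, -0.312, 0.0237]
tool_rot: [0.86, -0.511, 0.0, -0.0]
force: [0.6, -0.2, 0.4]
finger_gap: 0.0
t: 55.6
tcp_pos: [0.5521, -0.3149, 0.0237]
tool_rot: [0.86, -0.51, -0.0, -0.001]
force: [-0.4, 1.7, 0.6]
finger_gap: -0.002
now [ 0.5521 -0.3149  0.0237] yaw -61.39 tilt [-0.0001  0.0014] gap 0.1 t 55.6 F [-0.5  1.5  1.1]
  shift [ 0.001  0.009 -0.013] turn [-0.0001  0.0002 -0.0003] rows>= 1
```

View pics/wrist31.png

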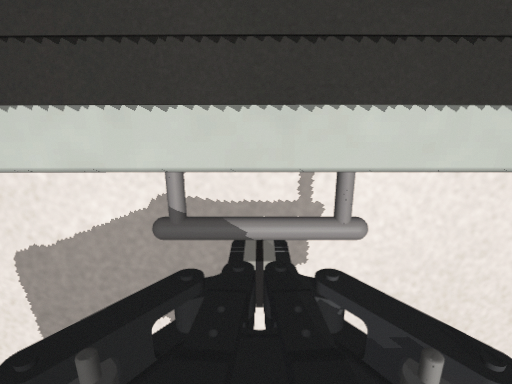

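```bash
for i in 1; do python3 -m inch '[[1,[0.02,0,0],[0,0,0]],[1,[0.02,0,0],[0,0,0]],[1,[0.02,0,0],[0,0,0]]]'; python3 -m inch '[[1,[0.02,0,0],[0,0,0]],[1,[0.02,0,0],[0,0,0]],[1,[0.02,0,0],[0,0,0]]]'; done
```

```text
t: 55.95
tcp_pos: [0.5521, -0.315, 0.0237]
tool_rot: [0.86, -0.51, -0.002, -0.001]
force: [-1.7, 4.6, 2.8]
finger_gap: -0.0
t: 56.25
tcp_pos: [0.5521, -0.315, 0.0237]
tool_rot: [0.86, -0.51, -0.004, -0.002]
force: [-3.5, 7.8, 6.9]
finger_gap: 0.003
```

```bash
python3 -m inch '[[1,[0.02,0,0],[0,0,0]],[1,[0.02,0,0],[0,0,0]],[1,[0.02,0,0],[0,0,0]]]' && python3 -m inch '[[1,[-0.1,0,0],[0,0,0]],[1,[-0.4,0,0],[0,0,0]],[1,[-0.4,0,-0.3],[0,0,0]],[1,[-0.4,0,-0.8],[0,0,0]],[1,[-0.4,0,-1],[0,0,0]],[1,[-0.4,0,-1],[0,0,0]]]'
python3 - <<'E'
from look import *
go(0.655,-0.2,0.24,-61.3)
E
```

```text
t: 56.55
tcp_pos: [0.5521, -0.315, 0.0236]
tool_rot: [0.86, -0.51, -0.006, -0.003]
force: [-5.1, 11.5, 8.7]
finger_gap: -0.006
t: 57.15
tcp_pos: [0.539, -0.2878, 0.1281]
tool_rot: [0.86, -0.51, 0.005, 0.0]
force: [-0.2, -0.0, 0.4]
finger_gap: 0.001
now [ 0.539  -0.2878  0.1281] yaw -61.38 tilt [ 0.0088 -0.006 ] gap 0.1 t 57.1 F [-0.2 -0.   0.4]
  shift [-0.141 -1.    -0.771] turn [-0.0008 -0.0015 -0.0002] rows>= 3
  shift [-0.065 -0.443 -0.344] turn [0. 0. 0.] rows>= 2
```

```bash
python3 -m inch '[[0.3,[-0.14,-1,-0.77],[0,0,0]],[0.3,[-0.14,-1,-0.77],[0,0,0]],[0.3,[-0.14,-1,-0.77],[0,0,0]]]' 20 && python3 -m inch '[[0.3,[-0.1,-0.44,-0.34],[0,0,0]],[0.3,[-0.1,-0.44,-0.34],[0,0,0]],[0.3,[-0.1,-0.44,-0.34],[0,0,0]],[0.3,[-0.1,-0.44,-0.34],[0,0,0]]]'
python3 - <<'E'
from look import *
snap('wrist','wrist32'); f=load('wrist32')
P=cloud(f); z=P[...,2]
m=(z>.09)&(z<.112)&(abs(P[...,0]-.6924)<.05)&(abs(P[...,1]+.2688)<.05); print(m.sum(),P[m].mean(0),P[m].min(0),P[m].max(0))
rc=cv2.minAreaRect((P[m][:,:2]*1000).astype(np.float32)); print(rc)
s=sense();print(s['tcp_pos'])
E
```

```text
t: 57.45
tcp_pos: [0.6202, -0.2244, 0.2026]
tool_rot: [0.86, -0.51, 0.002, -0.001]
force: [0.9, 0.1, -0.0]
finger_gap: 0.346
t: 57.85
tcp_pos: [0.6493, -0.1954, 0.2328]
tool_rot: [0.86, -0.511, -0.002, -0.0]
force: [-1.2, -0.3, -0.8]
finger_gap: 0.347
781 [ 0.69488552 -0.27171925  0.10652952] [ 0.68007168 -0.29082912  0.09041962] [ 0.71134139 -0.2524323   0.11197676]
((694.8646240234375, -270.77801513671875), (21.570634841918945, 36.066505432128906), 28.609949111938477)
[ 0.64890653 -0.19560355  0.23260764]
```

View pics/wrist32.png

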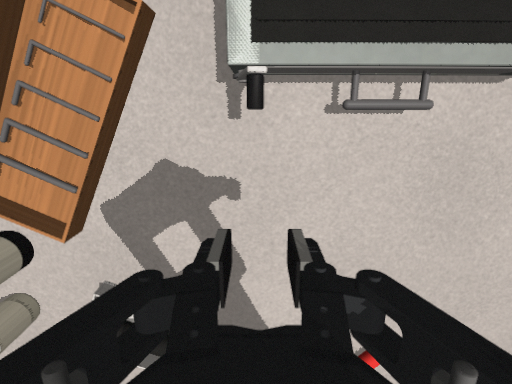

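Run:
```python
from look import *
f=load('wrist32')
p=onplane(f,[(255.5,73),(256,108),(247,90),(264,90)],.105); print(p.round(4)); 
c=np.array([.5764,-.361]);ux=np.array([np.cos(np.radians(-61.3)),np.sin(np.radians(-61.3))]);uy=np.array([-ux[1],ux[0]])
print('chest',[(np.round((q[:2]-c)@ux,4),np.round((q[:2]-c)@uy,4)) for q in p])
p=onplane(f,[(240,66),(500,68)],.08); print('front edge',[(np.round((q[:2]-c)@ux,4),np.round((q[:2]-c)@uy,4)) for q in p])
```

```text
[[ 0.7    -0.2819  0.105 ]
 [ 0.6856 -0.2563  0.105 ]
 [ 0.6999 -0.2659  0.105 ]
 [ 0.6867 -0.2731  0.105 ]]
chest [(np.float64(-0.0101), np.float64(0.1464)), (np.float64(-0.0394), np.float64(0.1461)), (np.float64(-0.0241), np.float64(0.154)), (np.float64(-0.0241), np.float64(0.139))]
front edge [(np.float64(-0.0011), np.float64(0.1613)), (np.float64(-0.0025), np.float64(-0.0872))]
```

Run:
```python
from look import *
go(0.6925,-0.268,0.14,-61.3)
```

```text
now [ 0.6489 -0.1956  0.2326] yaw -61.45 tilt [-0.0045  0.0032] gap 30.1 t 57.9 F [ 0.2 -0.   0.3]
  shift [ 0.849 -0.039  0.922] turn [ 0.0004  0.0008 -0.0004] rows>= 3
```

```bash
python3 -m inch '[[0.3,[0.4,-0.02,0.3],[0,0,0]],[0.3,[0.85,-0.04,0.6],[0,0,0]],[0.3,[0.85,-0.04,0.92],[0,0,0]],[0.3,[0.85,-0.04,0.92],[0,0,0]],[0.3,[0.85,-0.04,0.92],[0,0,0]],[0.3,[0.85,-0.04,0.92],[0,0,0]]]'
python3 - <<'E'
from look import *
go(0.6925,-0.268,0.08,-61.3); snap('wrist','wrist33')
E
```

```text
t: 58.5
tcp_pos: [0.695, -0.2677, 0.1444]
tool_rot: [0.86, -0.511, 0.0, -0.001]
force: [0.5, 1.2, 0.0]
finger_gap: 0.353
now [ 0.695  -0.2677  0.1444] yaw -61.4 tilt [0.0011 0.0012] gap 30.0 t 58.5 F [0.5 1.2 0. ]
  shift [-0.009  0.024  0.644] turn [-0.0002  0.0001 -0.0003] rows>= 2
```

View pics/wrist33.png

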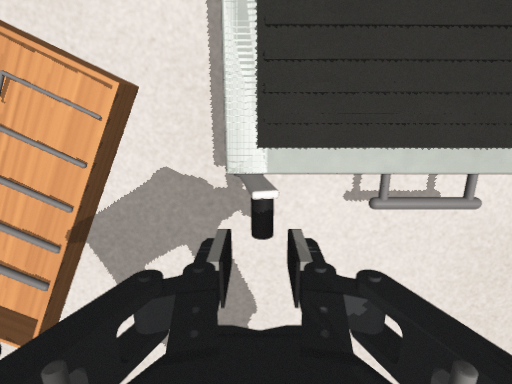

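Aligned (knob at col 262, between the pads). Lower and pinch lightly.

```bash
python3 -m inch '[[0.3,[-0.01,0.02,0.3],[0,0,0]],[0.3,[-0.01,0.02,0.6],[0,0,0]],[0.3,[-0.01,0.02,0.64],[0,0,0]],[0.3,[-0.01,0.02,0.64],[0,0,0]]]' && python3 -m inch '[[1,[0,0,0],[0,0,0]],[1,[0,0,0],[0,0,0]],[1,[0,0,0],[0,0,0]],[1,[0,0,0],[0,0,0]],[1,[0,0,0],[0,0,0]]]' 20
python3 - <<'E'
from look import *
go(0.6925,-0.268,0.08,-61.3)
ps=[]
for a in (15,30,45,60,75,90):
    r=np.radians(a); print(a,'tool y',round(.58*np.sin(r),3),'z',round(.58*(1-np.cos(r)),3))
E
```

```text
t: 58.95
tcp_pos: [0.6927, -0.267, 0.0795]
tool_rot: [0.86, -0.51, -0.001, -0.001]
force: [0.6, 0.4, 1.0]
finger_gap: 0.352
t: 59.45
tcp_pos: [0.6939, -0.268, 0.0814]
tool_rot: [0.86, -0.51, 0.001, -0.001]
force: [-0.7, 0.3, 6.3]
finger_gap: 0.174
now [ 0.6939 -0.268   0.0814] yaw -61.39 tilt [0.0031 0.0003] gap 14.8 t 59.5 F [-0.7  0.3  6.3]
  shift [-0.007  0.013  0.014] turn [-0.0005 -0.0002 -0.0002] rows>= 1
15 tool y 0.15 z 0.02
30 tool y 0.29 z 0.078
45 tool y 0.41 z 0.17
60 tool y 0.502 z 0.29
75 tool y 0.56 z 0.43
90 tool y 0.58 z 0.58
```

```bash
python3 -m inch '[[1,[0,0.08,0.005],[0,0,0]],[1,[0,0.15,0.02],[0,0,0]],[1,[0,0.22,0.044],[0,0,0]],[1,[0,0.29,0.078],[0,0,0]],[1,[0,0.35,0.12],[0,0,0]],[1,[0,0.41,0.17],[0,0,0]],[1,[0,0.41,0.17],[0,0,0]]]'
python3 - <<'E'
from look import *
s=sense();print(s['force'],s['finger_gap']*85); snap('wrist','wrist34')
E
```

```text
t: 60.15
tcp_pos: [0.6591, -0.2871, 0.0598]
tool_rot: [0.859, -0.511, 0.002, -0.003]
force: [11.7, 2.8, -6.3]
finger_gap: 0.178
[11.6642667   2.81071136 -6.28506047] 15.130285257667634
```

View pics/wrist34.png

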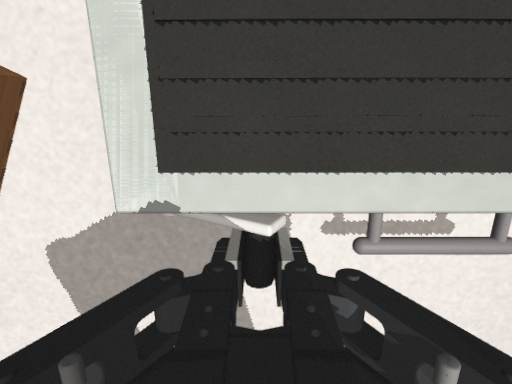

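```bash
python3 -m inch '[[1,[0,0.03,0.07],[0,0,0]],[1,[0,0.07,0.13],[0,0,0]],[1,[0,0.1,0.2],[0,0,0]],[1,[0,0.13,0.27],[0,0,0]],[1,[0,0.145,0.345],[0,0,0]],[1,[0,0.15,0.42],[0,0,0]],[1,[0,0.15,0.43],[0,0,0]]]'
python3 - <<'E'
from look import *
s=sense();print(s['force'],s['finger_gap']*85); go(0.69,-.26,.08,-61.3);snap('wrist','wrist35')
E
```

```text
t: 60.9
tcp_pos: [0.6539, -0.2935, 0.0271]
tool_rot: [0.859, -0.511, 0.01, -0.005]
force: [12.6, 15.5, 29.8]
finger_gap: 0.173
[12.64479609 15.47300708 29.8095673 ] 14.73001943714118
now [ 0.6539 -0.2935  0.0271] yaw -61.5 tilt [ 0.0223 -0.0014] gap 14.7 t 60.9 F [12.6 15.5 29.8]
  shift [-0.115 -0.487 -0.521] turn [-0.003  -0.0019 -0.0005] rows>= 2
```

View pics/wrist35.png

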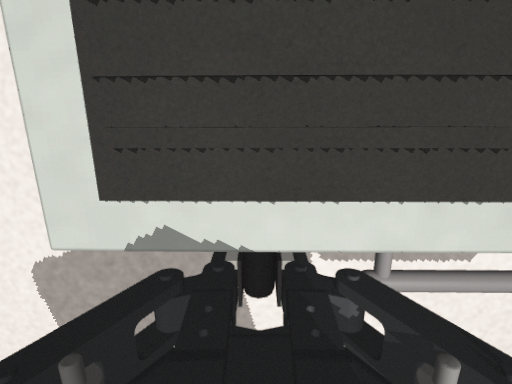

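Run:
```python
from look import *
f=load('wrist35');P=cloud(f)
c=np.array([.5764,-.361]);ux=np.array([np.cos(np.radians(-61.3)),np.sin(np.radians(-61.3))]);uy=np.array([-ux[1],ux[0]])
for uv in [(259,260),(259,270),(259,280),(259,288),(259,293),(250,275),(268,275),(150,225),(400,225),(400,280)]:
    q=P[uv[1],uv[0]]; print(uv,np.round((q[:2]-c)@ux,4),np.round((q[:2]-c)@uy,4),q[2].round(4))
cv2.imwrite('pics/w35z.png',cv2.resize(f['im'][200:340,150:350],None,fx=4,fy=4,interpolation=cv2.INTER_CUBIC))
snap('scene','scene5'); g=load('scene5'); cv2.imwrite('pics/scene5z.png',cv2.resize(g['im'][200:340,80:280],None,fx=4,fy=4,interpolation=cv2.INTER_CUBIC))
```

```text
(259, 260) -0.0189 0.1004 0.0511
(259, 270) -0.0241 0.1004 0.051
(259, 280) -0.0303 0.1005 0.0495
(259, 288) -0.0342 0.1005 0.0503
(259, 293) -0.037 0.1005 0.0501
(250, 275) -0.0282 0.1048 0.0487
(268, 275) -0.0282 0.0962 0.0485
(150, 225) 0.01 0.1367 0.0806
(400, 225) 0.0103 0.0528 0.0806
(400, 280) -0.0326 0.0315 0.0452
```

View pics/w35z.png

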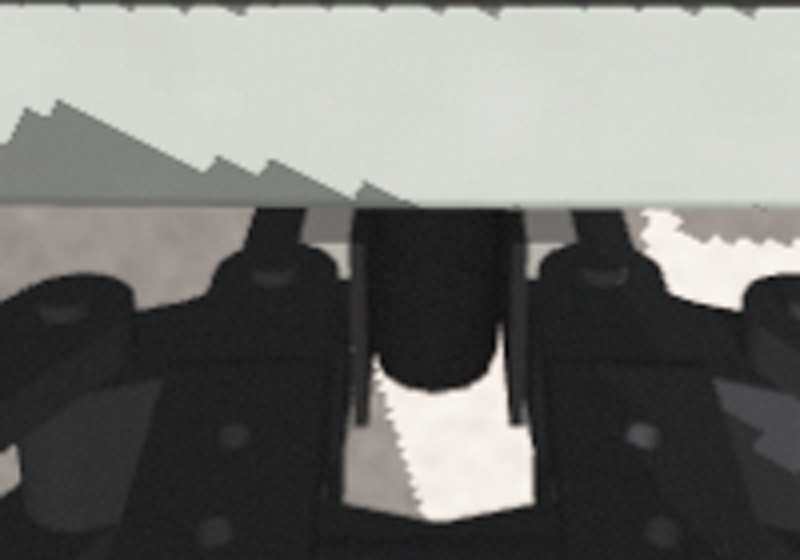

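View pics/scene5z.png

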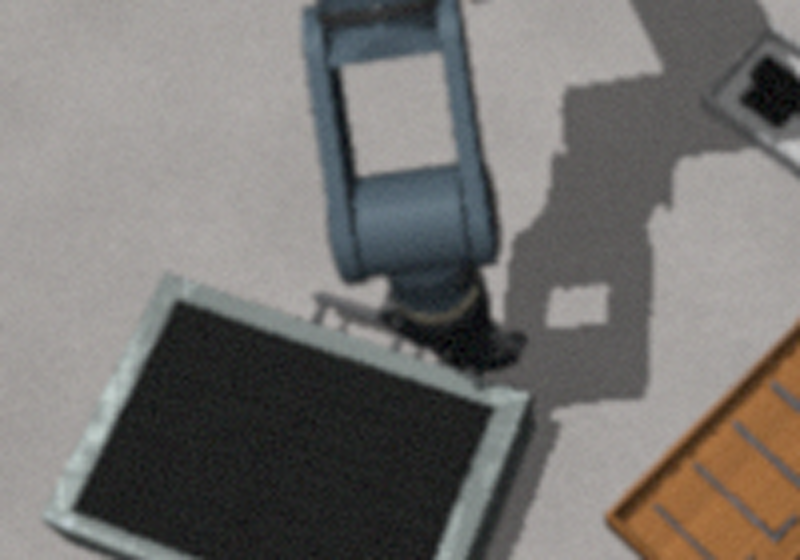

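```bash
python3 -m inch '[[0.3,[0,-0.06,0],[0,0,0]],[0.3,[0,-0.06,0],[0,0,0]],[0.3,[0,-0.06,0],[0,0,0]],[0.3,[0,-0.06,0],[0,0,0]]]' && python3 -m inch '[[0.3,[0,0,-0.3],[0,0,0]],[0.3,[0,0,-0.7],[0,0,0]],[0.3,[0,0,-1],[0,0,0]],[0.3,[-0.2,0,-1],[0,0,0]],[0.3,[-0.2,0,-1],[0,0,0]]]' && python3 -m inch '[[0.3,[-0.7,0,-0.5],[0,0,0]],[0.3,[-0.7,0,-0.5],[0,0,0]],[0.3,[-0.7,0,-0.5],[0,0,0]],[0.3,[-0.7,0,-0.5],[0,0,0]]]'
python3 - <<'E'
from look import *
snap('wrist','wrist36'); f=load('wrist36'); P=cloud(f)
c=np.array([.5764,-.361]);ux=np.array([np.cos(np.radians(-61.3)),np.sin(np.radians(-61.3))]);uy=np.array([-ux[1],ux[0]])
X=(P[...,:2]-c)@ux;Y=(P[...,:2]-c)@uy
m=(X<-.008)&(X>-.045)&(Y>.06)&(Y<.2)&(P[...,2]>.02); v,u=np.where(m); print(m.sum(),X[m].mean(),Y[m].mean(),np.percentile(P[m][:,2],[5,50,95]),u.min(),u.max(),v.min(),v.max())
m=(X<-.015)&(X>-.05)&(abs(Y)<.045)&(P[...,2]>.03)&(P[...,2]<.06); print('handle',m.sum(),X[m].mean(),Y[m].mean(),P[m][:,2].mean())
E
```

```text
t: 61.4
tcp_pos: [0.6463, -0.2915, 0.0168]
tool_rot: [0.86, -0.511, -0.003, -0.0]
force: [0.2, -0.5, -0.2]
finger_gap: 0.347
t: 61.9
tcp_pos: [0.6373, -0.2725, 0.1186]
tool_rot: [0.86, -0.51, -0.003, -0.001]
force: [-0.3, 0.5, -1.2]
finger_gap: 0.347
t: 62.3
tcp_pos: [0.6053, -0.2131, 0.1682]
tool_rot: [0.86, -0.51, -0.001, -0.0]
force: [0.6, -0.2, 0.1]
finger_gap: 0.352
1449 -0.01937796659881122 0.11978729355250933 [0.04834229 0.0816757  0.08502593] 171 257 54 102
handle 1677 -0.03271982708931439 0.0003671610019501995 0.0451445700655916
```

View pics/wrist36.png

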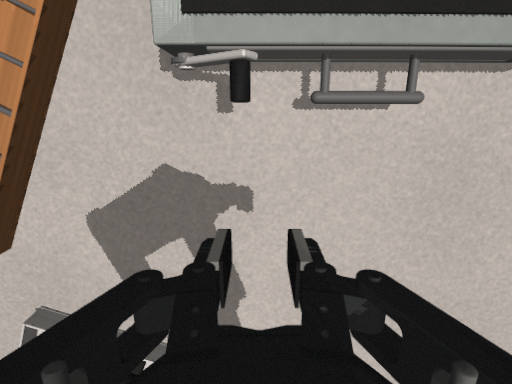

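Run:
```python
from look import *
f=load('wrist36'); P=cloud(f)
c=np.array([.5764,-.361]);ux=np.array([np.cos(np.radians(-61.3)),np.sin(np.radians(-61.3))]);uy=np.array([-ux[1],ux[0]])
for uv in [(240,70),(240,85),(240,98),(185,62),(200,58),(220,56),(245,56)]:
    q=P[uv[1],uv[0]]; print(uv,np.round((q[:2]-c)@ux,4),np.round((q[:2]-c)@uy,4),q[2].round(4))
go(.64,-.28,.1,-61.3)
```

```text
(240, 70) -0.0183 0.1104 0.085
(240, 85) -0.0284 0.1107 0.0835
(240, 98) -0.0376 0.1109 0.0832
(185, 62) -0.0081 0.1576 0.0528
(200, 58) -0.0072 0.1426 0.0659
(220, 56) -0.0078 0.1254 0.0785
(245, 56) -0.0093 0.1065 0.0873
now [ 0.6054 -0.2136  0.1677] yaw -61.42 tilt [-0.0017  0.002 ] gap 30.0 t 62.4 F [ 0.3 -0.1 -0.6]
  shift [0.75  0.013 0.675] turn [ 0.0001  0.0004 -0.0003] rows>= 3
```

Run:
```python
from look import *
go(.6555,-.2869,.12,-61.3)
```

```text
now [ 0.6054 -0.2136  0.1677] yaw -61.42 tilt [-0.0017  0.002 ] gap 30.0 t 62.4 F [ 0.3 -0.1 -0.6]
  shift [ 0.884 -0.09   0.475] turn [ 0.0001  0.0004 -0.0003] rows>= 3
```

```bash
python3 -m inch '[[1,[0.45,-0.04,0],[0,0,0]],[1,[0.88,-0.09,0.2],[0,0,0]],[1,[0.88,-0.09,0.47],[0,0,0]],[1,[0.88,-0.09,0.47],[0,0,0]],[1,[0.88,-0.09,0.47],[0,0,0]],[1,[0.88,-0.09,0.47],[0,0,0]]]'
python3 - <<'E'
from look import *
go(.6555,-.2869,.05,-61.3)
E
```

```text
t: 62.95
tcp_pos: [0.6558, -0.2856, 0.1222]
tool_rot: [0.86, -0.51, -0.001, -0.001]
force: [0.9, 0.5, 0.5]
finger_gap: -0.002
now [ 0.6558 -0.2856  0.1222] yaw -61.39 tilt [-0.0002  0.0018] gap -0.2 t 63.0 F [0.9 0.5 0.5]
  shift [0.012 0.009 0.722] turn [-0.0001  0.0003 -0.0002] rows>= 2
```

```bash
python3 -m inch '[[1,[0,0,0.2],[0,0,0]],[1,[0,0,0.35],[0,0,0]],[1,[0,0,0.45],[0,0,0]],[1,[0,0,0.55],[0,0,0]],[1,[0,0,0.62],[0,0,0]],[1,[0,0,0.69],[0,0,0]],[1,[0,0,0.72],[0,0,0]],[1,[0,0,0.72],[0,0,0]]]' && python3 -m inch '[[1,[0,0,0.02],[0,0,0]],[1,[0,0,0.04],[0,0,0]],[1,[0,0,0.04],[0,0,0]]]'
```

```text
t: 63.75
tcp_pos: [0.6558, -0.2853, 0.0501]
tool_rot: [0.86, -0.51, -0.001, -0.001]
force: [-1.1, 0.3, 2.2]
finger_gap: -0.001
t: 64.05
tcp_pos: [0.6559, -0.2854, 0.0494]
tool_rot: [0.86, -0.51, -0.0, -0.001]
force: [-5.6, 2.4, 17.4]
finger_gap: 0.002
```

```bash
python3 -m inch '[[1,[0,0,-0.2],[0,0,0]],[1,[0,0,-0.6],[0,0,0]],[1,[0,0,-1],[0,0,0]],[1,[0,0,-1],[0,0,0]]]' && python3 -m inch '[[1,[-1,0,-0.6],[0,0,0]],[1,[-1,0,-0.6],[0,0,0]],[1,[-1,0,-0.6],[0,0,0]],[1,[-1,0,-0.6],[0,0,0]]]'
python3 - <<'E'
from look import *
snap('wrist','wrist37'); f=load('wrist37'); P=cloud(f)
c=np.array([.5764,-.361]);ux=np.array([np.cos(np.radians(-61.3)),np.sin(np.radians(-61.3))]);uy=np.array([-ux[1],ux[0]])
X=(P[...,:2]-c)@ux;Y=(P[...,:2]-c)@uy
m=(X<-.018)&(X>-.042)&(Y>.06)&(Y<.2)&(P[...,2]>.03); v,u=np.where(m); print('knob',m.sum(),X[m].mean(),Y[m].mean(),P[m][:,2].max(),np.percentile(P[m][:,2],90),u.mean(),v.mean())
m=(X<-.025)&(X>-.05)&(abs(Y)<.05)&(P[...,2]>.03)&(P[...,2]<.06); print('handle',m.sum(),X[m].mean(),Y[m].mean(),P[m][:,2].mean())
E
```

```text
t: 64.45
tcp_pos: [0.66, -0.2878, 0.1529]
tool_rot: [0.86, -0.51, 0.006, -0.001]
force: [1.1, -0.3, 0.4]
finger_gap: 0.004
t: 64.85
tcp_pos: [0.6079, -0.1961, 0.2074]
tool_rot: [0.86, -0.509, 0.0, -0.001]
force: [0.6, -1.5, 0.1]
finger_gap: -0.001
knob 402 -0.029335518758007065 0.10027007223207891 0.052628384483961566 0.05112076833207643 266.4502487562189 77.45024875621891
handle 1228 -0.034818394295964034 0.0020969771228530865 0.045239054300124495
```

View pics/wrist37.png

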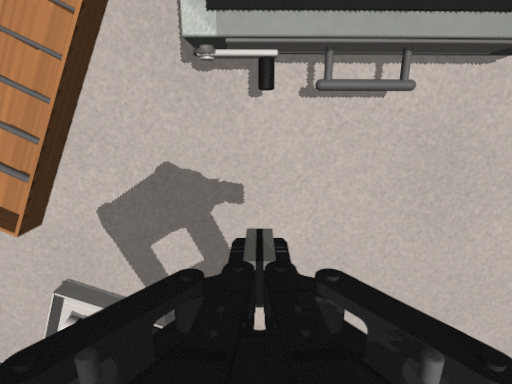

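```bash
python3 -m inch '[[1,[-1,0.6,-0.8],[0,0,0]],[1,[-1,0.6,-0.8],[0,0,0]],[1,[-1,0.6,-0.8],[0,0,0]],[1,[-1,0.6,-0.8],[0,0,0]]]'
python3 - <<'E'
from look import *
im,_,_=snap('top','top9'); im2,_,_=snap('scene','scene9')
cv2.imwrite('pics/top9z.png',cv2.resize(im[85:330,90:490],None,fx=2,fy=2,interpolation=cv2.INTER_CUBIC))
E
```

```text
t: 65.3
tcp_pos: [0.506, -0.1388, 0.2879]
tool_rot: [0.86, -0.511, 0.0, -0.001]
force: [0.4, -0.6, 0.1]
finger_gap: 0.0
```

View pics/top9z.png

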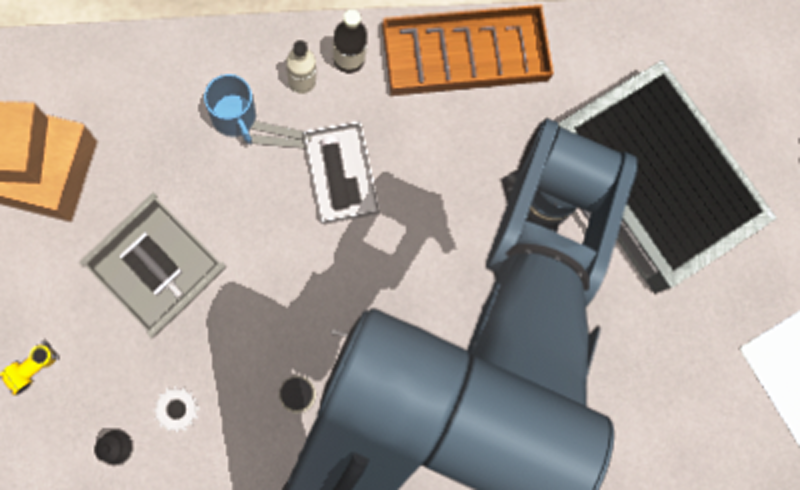

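View pics/scene9.png

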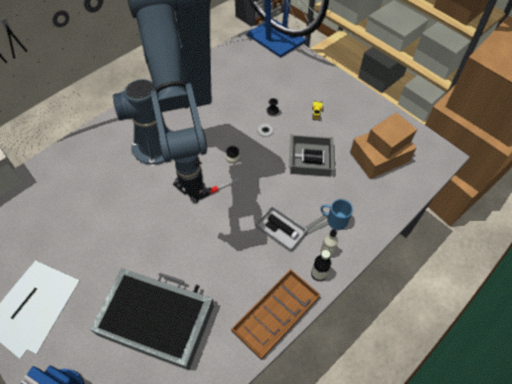

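```bash
python3 -c "from station import sign_off,sense; print(sense()['t'], sense()['force']); print(sign_off())"
```

```text
65.4 [ 0.76770804 -0.84853065  0.66287237]
the job is handed in; nothing more can be done
None
```

The job was handed in at about 65 s of the 195 s allowed. Every listed part I could find in the scene is put away, and the drawer is shut and locked.

- **Stems:** 60, 80, 100 and 120 mm went into pockets 1, 2, 3 and 4, lengthwise. A wrist picture after the last one showed all four lying in their pockets. I could not see inside the drawer once it was shut.
- **Pedal and grip:** I found one pedal and one grip. The final overview pictures show the pedal in the square bin and the grip in the oblong tray, with no others left on the bench.
- **Drawer:** I pushed it until it stopped moving, with the force rising to about 15 N. The handle then measured 34.8 mm in front of the chest's face, against 35 mm expected when home.
- **Catch:** The first try failed. The catch had started tilted by about 12°, so my pinched arc was off and the wrist force reached about 36 N. The fingers then dragged the knob back up to about 55° as they left. I pushed it down again from above to its stop, at about 17 N. The last picture shows the bar level across the drawer, with the top of the knob about 51 mm above the bench, against 50 mm expected.

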